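# Change over the driver test cradle and sort the tested modules through the diverter chute

### The job

Change over the test cradle: slide its power switch off while the finished module is still in it, lift that module out, seat the white-labelled untested module flat in the pocket, and only then slide the switch fully on again. Drop the finished module and every other blue- or orange-labelled module on the bench through the chute's hopper into the box of its own colour, setting the diverter lever before each drop (the flap shuts the side the lever leans to). Leave the other things on the bench where they are.

Things in the scene. Friction and masses are not known exactly. Their poses are not given: they have to be found in the camera images.
- chute: the diverter chute, a fixed grey sheet-metal stand 230 wide (y) x 98 deep (x) x 227 mm high. Origin: centre of its foot; its clear front panel faces its -x; y runs along its width. A module dropped in the open hopper on top slides off the flap into one of the two legs and into the collecting box under that leg; legs and boxes are covered all round, the mouth is the only way in
- chute_mouth (a point): centre of the hopper's open mouth, at rim height, 227 mm above the bench. At the rim the opening is 95 mm (chute x) by 118 mm (chute y), narrowing within 27 mm to 92 x 92 mm. A module goes through best let go level just over the rim, lengthwise along the chute's x or y
- diverter (a joint): angle of the lever and of the yellow flap fixed to the same shaft, -0.48 to +0.48 rad, 0 upright; positive leans towards the chute's +y. The shaft lies along the chute's x, 100 mm above its foot, in the middle of its width. It is top-heavy, so it falls to the nearer stop and stays there; under 1 N at the knob moves it. The flap shuts the leg to which the lever leans: at +0.48 parts go to the box on the chute's -y side, at -0.48 to the box on its +y side
- lever_knob (a point): centre of the red ball knob (24 mm) at the end of the lever, 118 mm from the shaft, in front of the clear panel: 69 mm to the chute's -x from the middle of the chute, so 20 mm clear of the panel; the flat bar under it is 11 mm wide. At the stops it is 205 mm above the bench and 54 mm to either side of the middle
- box_blue: blue collecting box, fixed under one leg of the chute (either one): 88 (x) x 106 (y) x 80 mm high, walls 3 mm; a blue pull ledge sticks out 18 mm at its front under the clear panel. Origin: centre of its underside, axes as the chute's
- box_orange: orange collecting box, like the blue one, under the other leg
- cradle: the test cradle, a fixed dark block 92 (x) x 100 (y) x 28 mm high. Origin: centre of its underside. In its top are the pocket and, beside it to -y, the slide switch
- pocket (a point): centre of the pocket's floor, where a seated module's origin lies: 19 mm to the cradle's +y from its middle, floor 16 mm above the bench, pocket 12 mm deep, so a seated module stands 14 mm above the block. The pocket has the module's outline with 1.5 to 2 mm of play a side and takes it only one way: nose towards the cradle's +x. Axes as the cradle's
- switch (a joint): travel of the cradle's slide switch, 0 = off (towards the cradle's -x, white mark) to 0.012 m = on (towards its +x, green mark). It snaps to the end it is nearer to: about 3 N gets it over the middle
- switch_ridge (a point): top centre of the switch's ridge, a light grey bar 6 mm (cradle x) x 17 mm (cradle y) that stands 8 mm proud of the cradle's top, 49 mm to the cradle's -y from the middle of the pocket
- module_blue_a: passed driver module: dark potted metal brick with a blue label on top and stripes of that colour on its sides. Overall 68 long (x) x 34 wide (y) x 26 mm high, 90 g: the brick runs from x = -34 to +24 mm, and a black connector nose, 16 wide and 14 high from the underside, from x = +24 to +34 mm. Origin: centre of the underside; x along the length towards the nose, z up
- module_blue_b: passed driver module: dark potted metal brick with a blue label on top and stripes of that colour on its sides. Overall 68 long (x) x 34 wide (y) x 26 mm high, 90 g: the brick runs from x = -34 to +24 mm, and a black connector nose, 16 wide and 14 high from the underside, from x = +24 to +34 mm. Origin: centre of the underside; x along the length towards the nose, z up
- module_blue_c: passed driver module: dark potted metal brick with a blue label on top and stripes of that colour on its sides. Overall 68 long (x) x 34 wide (y) x 26 mm high, 90 g: the brick runs from x = -34 to +24 mm, and a black connector nose, 16 wide and 14 high from the underside, from x = +24 to +34 mm. Origin: centre of the underside; x along the length towards the nose, z up. It starts in the cradle, if present (only one of module_blue_c and module_orange_c is)
- module_orange_a: failed driver module: dark potted metal brick with an orange label on top and stripes of that colour on its sides. Overall 68 long (x) x 34 wide (y) x 26 mm high, 90 g: the brick runs from x = -34 to +24 mm, and a black connector nose, 16 wide and 14 high from the underside, from x = +24 to +34 mm. Origin: centre of the underside; x along the length towards the nose, z up
- module_orange_b: failed driver module: dark potted metal brick with an orange label on top and stripes of that colour on its sides. Overall 68 long (x) x 34 wide (y) x 26 mm high, 90 g: the brick runs from x = -34 to +24 mm, and a black connector nose, 16 wide and 14 high from the underside, from x = +24 to +34 mm. Origin: centre of the underside; x along the length towards the nose, z up
- module_orange_c: failed driver module: dark potted metal brick with an orange label on top and stripes of that colour on its sides. Overall 68 long (x) x 34 wide (y) x 26 mm high, 90 g: the brick runs from x = -34 to +24 mm, and a black connector nose, 16 wide and 14 high from the underside, from x = +24 to +34 mm. Origin: centre of the underside; x along the length towards the nose, z up. It starts in the cradle, if present (only one of module_blue_c and module_orange_c is)
- module_untested: untested driver module: dark potted metal brick with a white label on top and stripes of that colour on its sides. Overall 68 long (x) x 34 wide (y) x 26 mm high, 90 g: the brick runs from x = -34 to +24 mm, and a black connector nose, 16 wide and 14 high from the underside, from x = +24 to +34 mm. Origin: centre of the underside; x along the length towards the nose, z up
- flux_tin: round tin with a brass lid, 59 mm across, 46 high, standing on the front edge at the right; leave it alone. Origin: centre of its underside
- esd_brush: black brush 160 mm long lying behind the modules; leave it alone. Origin: centre of its underside
- tape_white: roll of white tape lying flat, 62 mm across, 20 high, behind the modules; leave it alone. Origin: centre of its underside
- work_rest: the tilting work rest at the right end of the bench, with a big green display board on it, fixed; seen from above a rectangle 476 mm (its x) by 290 mm (its y) about its origin, standing a few centimetres and more above the bench, so no finger can come down there. Near it the white head of an arm lamp hangs 510 to 600 mm above the bench (world x 0.63 to 0.74, y -0.25 to 0.0): keep a raised wrist clear of it
- board_vice: blue circuit-board vice screwed to the bench in front of the chute, 118 x 294 mm and 82 mm high, its length along y about its origin; not needed for the job, keep clear of it

How it is judged:
On the way, in this order (a step that is already met when the one before it is completed fails the run):
1. the cradle is switched off with the finished module still seated in it (value of joint switch below 0.002 m and ((horizontal distance between module_blue_c and pocket below 0.004 m and z of module_blue_c in the frame of pocket between -0.003 and 0.003 m and angle between module_blue_c's own z axis and vertical below 0.06 rad) or (horizontal distance between module_orange_c and pocket below 0.004 m and z of module_orange_c in the frame of pocket between -0.003 and 0.003 m and angle between module_orange_c's own z axis and vertical below 0.06 rad))), for 0.2 s.
2. the untested module is seated flat in the pocket with the switch still off (value of joint switch below 0.002 m and horizontal distance between module_untested and pocket below 0.004 m and z of module_untested in the frame of pocket between -0.003 and 0.003 m and angle between module_untested's own z axis and vertical below 0.06 rad), for 0.3 s.
3. the switch is on, the untested module seated (value of joint switch above 0.01 m and horizontal distance between module_untested and pocket below 0.004 m and z of module_untested in the frame of pocket between -0.003 and 0.003 m and angle between module_untested's own z axis and vertical below 0.06 rad), for 0.2 s.
At the end, for the whole second after the job is handed in: each blue-labelled module present is at rest in the blue box, each orange one in the orange box (piled up if need be); the untested module is in the pocket within 4 mm of its centre and 3 mm of its floor, level within 0.06 rad; the switch is on (over 10 of 12 mm) (all of step 3 and x of module_blue_a in the frame of box_blue between -0.048 and 0.048 m and y of module_blue_a in the frame of box_blue between -0.058 and 0.058 m and z of module_blue_a in the frame of box_blue between -0.005 and 0.11 m and linear speed of each of module_blue_a, module_blue_b, module_orange_a, module_orange_b, module_blue_c, module_orange_c, module_untested below 0.03 m/s and x of module_blue_b in the frame of box_blue between -0.048 and 0.048 m and y of module_blue_b in the frame of box_blue between -0.058 and 0.058 m and z of module_blue_b in the frame of box_blue between -0.005 and 0.11 m and x of module_orange_a in the frame of box_orange between -0.048 and 0.048 m and y of module_orange_a in the frame of box_orange between -0.058 and 0.058 m and z of module_orange_a in the frame of box_orange between -0.005 and 0.11 m and x of module_orange_b in the frame of box_orange between -0.048 and 0.048 m and y of module_orange_b in the frame of box_orange between -0.058 and 0.058 m and z of module_orange_b in the frame of box_orange between -0.005 and 0.11 m and x of module_blue_c in the frame of box_blue between -0.048 and 0.048 m and y of module_blue_c in the frame of box_blue between -0.058 and 0.058 m and z of module_blue_c in the frame of box_blue between -0.005 and 0.11 m and x of module_orange_c in the frame of box_orange between -0.048 and 0.048 m and y of module_orange_c in the frame of box_orange between -0.058 and 0.058 m and z of module_orange_c in the frame of box_orange between -0.005 and 0.11 m); the robot touches nothing.
It fails at once if the flux tin is knocked more than 6 cm away (distance of flux_tin from where it was at the start of the episode above 0.06 m).
It fails at once if the brush is knocked more than 6 cm away (distance of esd_brush from where it was at the start of the episode above 0.06 m).
It fails at once if the roll of tape is knocked more than 6 cm away (distance of tape_white from where it was at the start of the episode above 0.06 m).
Of module_blue_c, module_orange_c only 1 to 1 are there at a start; the rules pass over those that are not, and their reading is None.
Of module_blue_a, module_blue_b, module_orange_a, module_orange_b only 3 to 4 are there at a start; the rules pass over those that are not, and their reading is None.
At some moment in a run one of module_blue_a, module_blue_b, module_orange_a, module_orange_b may be knocked a few centimetres aside while the robot is not near it.
Once in a run the grip may slacken for a moment while it holds something.
It also fails if it takes over 200 s, if anything falls off the work surface, if the arm or the gripper's body presses on something with over 40 N, if the wrist force passes 120 N, or if a joint passes its speed limit or range.

### The arm

A 6-joint arm with a two-finger parallel gripper is mounted at the origin on a cart in front of the work surface, level with it; the furniture and walls round the work are solid. World frame = base frame: x ahead of the robot, y to its left, z up, the work surface at z = 0. Lengths are in m, angles in rad, forces in N, time in s.
With the tool pointing down it reaches from about 0.4 to 0.825 m from the base axis. Payload 7 kg.
Tool frame: the origin (TCP) lies on the centre line of the jaws, within the pads' length; the fingertips stand 22 mm ahead of it and the grasp point (between the pads) lies 3 mm ahead of it (r.nose_length is the z of the fingertips in the tool frame, in m); z points along the fingers, y is the line along which they close (so a half turn about z gives the same grasp; the last joint's range is limited). The gripper opens to 88 mm and grips with 3 to 60 N. Pads are 19 mm wide; open, the fingers measure 130 mm over their backs; the gripper's body (78 mm by 193 mm) begins 47 mm behind the grasp point.
Start: joints at [1.63, 0.359, 0.012, 0, -1.224, -0.288], TCP at [0.153, 0.657, 0.249] pointing down, gripper open.
Joint ranges: [-3.07, 3.07], [-1.43, 2.12], [-1.02, 1.25], [-3.03, 1.67], [-3.05, -0], [-3.03, 3.03]. Speed limits (rad/s): [2.39, 2.39, 3.01, 3.14, 3.14, 3.14].

### API

Orientations are given as a rotation vector (axis times angle).
In Python, from bench import r, optics gives the robot as it stands.
- The arm moves only by the shell command python3 -m inch 'ROWS' [FORCE]. ROWS is text: rows parted by semicolons, each of 7 numbers parted by spaces: the shift along the tool's x, y, z in cm, then the turn, a rotation vector about the tool's x, y, z in degrees, then the opening, from 0 (shut) to 1 (fully open). In form: tx ty tz wx wy wz hand; .... A call has 1 to 8 rows; each row shifts and turns the commanded pose from where the row before left it, along the tool's axes as they then stand; what a row does not reach is not made up. A row lasts 1/10 s, in which the tool goes at most 50 mm and 8.59 degrees, less where a joint would pass 70% of its speed; a pose out of reach is approached as far as the arm can. A call with a gripper value outside its range is refused whole. The fingers move at their own pace and stop on an object; FORCE is the grip in N (left out, the last holds). Time passes only in rows, so rows that do not move let the fingers close. It gives the time, the measured TCP pose, the force, the opening and the grip force at its end, in the units of the state.
- r.observe(): the state, without advancing time (a new reading comes with each control period).
- optics.camera(name): name is "scene" or "top" or "wrist"; returns (picture, depth): 480x640x3 uint8, red, green, blue; 480x640 float32, m along the optical axis (not along the pixel's ray), 0 where there is no reading.
- optics.camera_info(name): a dict with "camera_matrix" (3x3 intrinsics, pixels), "position" and "attitude" of the camera in the world; the wrist camera has in their place "hand_eye" (4x4, takes a point from camera to tool coordinates, whose origin is the TCP and whose axes are the flange's). Camera axes: x right, y down, z forward; pixel columns grow to the right and rows downward; lengths in m; the calibration is good to about 2 mm. A picture is of the moment at which its call begins: read the wrist's pose just before it. camera_info takes no time and is no camera call.
- r.sign_off(): hands the job in; it is judged then, once.
Trained networks look in the newest picture that a camera, given by its name, has taken for a name from the list of things; names that differ only in an ending like _2 or _b are one class to them, and where a whole thing is asked for, a point or a joint stands for the part that bears it (a point fixed in the world has none). Each returns a list of dicts, best first, with "conf" (0 to 1); they miss things now and then, are a little off and sometimes report something else, mostly with a low value. They report only what shows in the picture. A call takes as long as a camera call.
- optics.regions_of(camera, label): "region" (480x640 bool, what is visible of it) and "location" ([column, row] in pixels, amid what is visible of it).
The state is a dict: "clock": time; "joint_positions": joint angles; "joint_vel": joint speeds; "joint_efforts": joint torques, N m; "tcp_pos": TCP position; "tool_rot": TCP orientation; "ft_force": force on the tool from outside, world axes, zero at the start; "ft_torque": the same for the moment, N m; "width": finger opening in m; "gripper_force": force on a finger pad.
Only numpy, scipy, OpenCV 4.12 (cv2) and the standard library are available. Lean on these libraries where they do the work, as an engineer would, in place of code of your own. Each camera call takes 0.05 s, during which the arm holds its last target. There are 200 camera calls.

## Working session

There is one attempt and no reset: what is moved stays moved. The work goes in short steps, Python scripts to look and compute and a shell command to move; the robot and the scene stay as the last step left them, time stands still between calls to the robot, and variables do not carry over. Pictures are saved under pics/ and viewed, at most 14 in all, crops included, and the job is handed in when it is done.

```bash
ls; mkdir -p pics
python3 - <<'E'
from bench import r, optics
import cv2,numpy as np
print(r.observe())
for n in("scene","top","wrist"):
    p,d=optics.camera(n); cv2.imwrite(f"pics/{n}0.png",p[:,:,::-1]); np.savez(f"pics/{n}0.npz",p=p,d=d)
    print(n,optics.camera_info(n))
E
```

```text
pics
{'clock': 0.0, 'joint_positions': array([ 1.63008951e+00,  3.59370828e-01,  1.10664810e-02, -3.37710695e-04,
       -1.22411708e+00, -2.88118788e-01]), 'joint_vel': array([ 5.97350200e-04,  8.06901843e-05, -1.50959426e-04, -1.22734888e-03,
       -6.81898045e-05, -2.05757584e-03]), 'joint_efforts': array([-7.88643720e-04, -5.82728684e+01,  2.93062609e+01,  6.99710727e+00,
        6.99476586e-03, -1.60083887e-04]), 'tcp_pos': array([0.15302551, 0.65695785, 0.24763861]), 'tool_rot': array([ 3.11938758e+00, -3.58645106e-01, -5.00442060e-05]), 'ft_force': array([ 0.13772049, -1.39150255, -0.15013879]), 'ft_torque': array([-0.04577174,  0.05460901, -0.04041326]), 'gripper_force': 0.0, 'width': 0.08744771407981047}
scene {'camera_matrix': array([[556.9940582 ,   0.        , 330.01740101],
       [  0.        , 556.9940582 , 236.2176293 ],
       [  0.        ,   0.        ,   1.        ]]), 'position': array([ 0.59685961, -0.86499725,  1.52590135]), 'attitude': array([-2.61245592,  0.00749647,  0.0126379 ])}
top {'camera_matrix': array([[457.1553349 ,   0.        , 319.85215814],
       [  0.        , 457.1553349 , 238.40972244],
       [  0.        ,   0.        ,   1.        ]]), 'position': array([ 0.33376016, -0.06548524,  1.13388586]), 'attitude': array([-2.23853447,  1.95791173, -0.2059717 ])}
wrist {'camera_matrix': array([[347.28949586,   0.        , 323.31002128],
       [  0.        , 347.28949586, 245.49698876],
       [  0.        ,   0.        ,   1.        ]]), 'hand_eye': array([[-3.63570172e-04, -9.53398902e-01, -3.01712447e-01,
         8.27751650e-02],
       [ 9.99999033e-01,  5.83018813e-05, -1.38925249e-03,
         3.25946939e-04],
       [ 1.34210221e-03, -3.01712661e-01,  9.53397959e-01,
        -1.35135499e-01],
       [ 0.00000000e+00,  0.00000000e+00,  0.00000000e+00,
         1.00000000e+00]])}
```

View pics/top0.png

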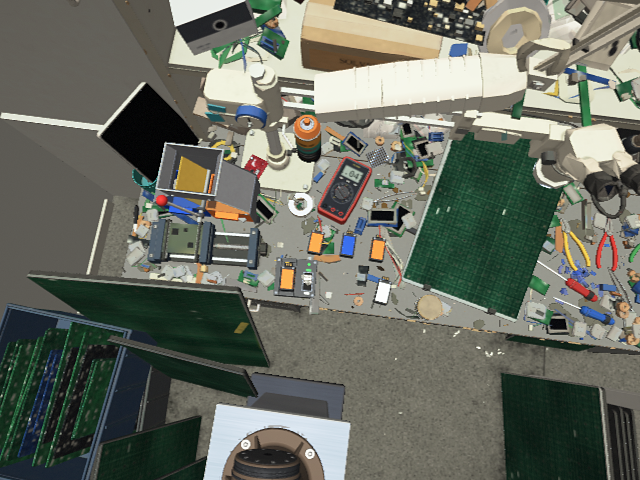

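View pics/scene0.png

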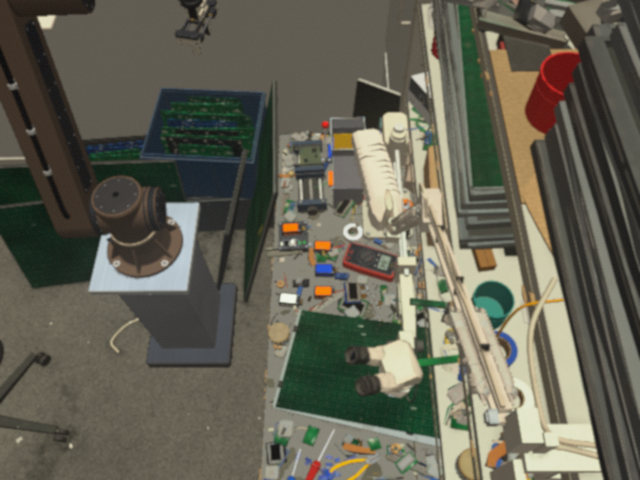

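The top view shows an orange module in the cradle (287,278), loose oranges at (315,243) and (376,248), a blue at (348,245), the white one at (381,292), the tin at (430,305) and the tape at (300,204). The chute is at (200,180) with its red knob at (162,201), leaning to +y. In the scene view the blue box is on the +y side and the orange one on the -y side, at (330,178).

```bash
cat > h.py <<'E'
from bench import r, optics
import cv2,numpy as np
from scipy.spatial.transform import Rotation as R
def cam(n):
    i=optics.camera_info(n);K=i["camera_matrix"]
    if n=="wrist":
        s=r.observe();T=np.eye(4);T[:3,:3]=R.from_rotvec(s["tool_rot"]).as_matrix();T[:3,3]=s["tcp_pos"]
        T=T@i["hand_eye"]
    else:
        T=np.eye(4);T[:3,:3]=R.from_rotvec(i["attitude"]).as_matrix();T[:3,3]=i["position"]
    return K,T
def snap(n,f=None):
    KT=cam(n);p,d=optics.camera(n)
    if f: cv2.imwrite("pics/"+f,p[:,:,::-1])
    return KT,p,d
def cloud(KT,d):
    K,T=KT;v,u=np.mgrid[:480,:640]
    c=np.stack([(u-K[0,2])/K[0,0]*d,(v-K[1,2])/K[1,1]*d,d],-1)
    w=c@T[:3,:3].T+T[:3,3]; w[d<=0]=np.nan
    return w
def onplane(KT,uv,z):
    K,T=KT;ray=T[:3,:3]@np.linalg.inv(K)@np.array([*uv,1.]);s=(z-T[2,3])/ray[2]
    return T[:3,3]+s*ray
def proj(KT,X):
    K,T=KT;c=T[:3,:3].T@(np.asarray(X)-T[:3,3]);q=K@c;return q[:2]/q[2]
def rect(xy):
    (c,(w,h),a)=cv2.minAreaRect(xy.astype(np.float32)*1000)
    if w<h: w,h,a=h,w,a+90
    return np.array(c)/1000,w,h,(a+90)%180-90
E
python3 - <<'E'
from h import *
np.set_printoptions(precision=4,suppress=True)
L="module_orange_a module_blue_a module_untested cradle switch_ridge chute lever_knob box_blue box_orange tape_white esd_brush flux_tin board_vice".split()
for n in("top","scene"):
    KT,p,d=snap(n);W=cloud(KT,d)
    for l in L:
        for o in optics.regions_of(n,l)[:5]:
            if o["conf"]<.3: continue
            m=o["region"];P=W[m];P=P[~np.isnan(P[:,0])]
            if len(P)<5: continue
            c,w,h,a=rect(P[P[:,2]>np.percentile(P[:,2],30)-.01][:,:2])
            print(n,l,round(o["conf"],2),np.round(o["location"]),m.sum(),"med",np.median(P,0),"z95",np.percentile(P[:,2],95).round(3),"rect",c,round(w),round(h),round(a))
E
```

```text
top module_orange_a 0.74 [380. 248.] 353 med [ 0.5603 -0.1738  0.0266] z95 0.031 rect [ 0.5663 -0.1749] 66 34 -2
top module_orange_a 0.7 [317. 244.] 337 med [ 0.5582 -0.0209  0.0264] z95 0.03 rect [ 0.5626 -0.0215] 64 34 -3
top module_orange_a 0.57 [286. 279.] 365 med [0.4611 0.0337 0.0422] z95 0.046 rect [0.463  0.0341] 65 34 3
top module_blue_a 0.74 [346. 243.] 362 med [ 0.5633 -0.1012  0.026 ] z95 0.03 rect [ 0.5665 -0.1016] 65 34 -2
top module_untested 0.89 [382. 290.] 399 med [ 0.4593 -0.1984  0.0262] z95 0.03 rect [ 0.4635 -0.1989] 66 35 -8
top cradle 0.75 [298. 276.] 1360 med [0.4674 0.0046 0.0282] z95 0.034 rect [0.469  0.0174] 103 101 -87
top switch_ridge 0.46 [300. 278.] 1260 med [0.4663 0.0041 0.0283] z95 0.033 rect [0.4691 0.0161] 101 100 3
top chute 0.56 [204. 186.] 5956 med [0.6345 0.2494 0.1569] z95 0.228 rect [0.6253 0.2509] 205 134 -88
top lever_knob 0.73 [188. 181.] 1075 med [0.6385 0.2764 0.1479] z95 0.212 rect [0.621  0.2866] 123 57 2
top box_blue 0.68 [172. 213.] 112 med [0.5821 0.3198 0.0772] z95 0.082 rect [0.5843 0.3159] 70 19 -89
top box_orange 0.83 [223. 217
[... 1730 characters left out ...]
7 med [0.5851 0.3001 0.0797] z95 0.083 rect [0.5851 0.2983] 25 7 -90
scene box_blue 0.33 [339. 139.] 284 med [0.6175 0.2834 0.1572] z95 0.211 rect [0.6072 0.2849] 91 35 -11
scene box_orange 0.57 [330. 179.] 57 med [0.5849 0.1972 0.079 ] z95 0.085 rect [0.5863 0.1965] 57 10 90
scene tape_white 0.54 [349. 235.] 245 med [0.6523 0.0256 0.0187] z95 0.025 rect [0.6561 0.0326] 67 57 88
scene flux_tin 0.63 [281. 336.] 419 med [ 0.441  -0.3137  0.0443] z95 0.05 rect [ 0.4399 -0.3087] 60 57 -84
scene flux_tin 0.57 [342. 159.] 2451 med [0.6301 0.196  0.1527] z95 0.227 rect [0.6432 0.0892] 543 131 -86
scene board_vice 0.7 [340. 140.] 374 med [0.6163 0.2841 0.1588] z95 0.213 rect [0.591 0.263] 112 102 62
```

Run:
```python
from h import *
np.set_printoptions(precision=4,suppress=True)
p=cv2.imread("pics/top0.png")
cv2.imwrite("pics/c1.png",cv2.resize(p[222:322,265:405],None,fx=5.6,fy=5.6,interpolation=cv2.INTER_CUBIC))
for n in("top","scene"):
    z=np.load(f"pics/{n}0.npz");KT=cam(n);W=cloud(KT,z["d"])
    hsv=cv2.cvtColor(z["p"],cv2.COLOR_RGB2HSV)
    sel=(W[...,2]>.218)&(W[...,2]<.24)&(abs(W[...,0]-.65)<.12)&(abs(W[...,1]-.25)<.12)
    P=W[sel];print(n,"rim",len(P),rect(P[:,:2]),np.median(P[:,2]))
    red=((hsv[...,0]<6)|(hsv[...,0]>174))&(hsv[...,1]>170)&(abs(W[...,0]-.58)<.06)&(abs(W[...,1]-.25)<.12)&(W[...,2]>.15)
    v,u=np.nonzero(red);print("knob",len(u),u.mean(),v.mean(),np.median(W[red],0),onplane(KT,(u.mean(),v.mean()),.205))
```

```text
top rim 796 (array([0.628 , 0.2528]), 128.9386444091797, 128.03829956054688, -89.07782733440399) 0.22723783610474318
knob 93 161.33333333333334 200.06451612903226 [0.5668 0.3036 0.2131] [0.5691 0.3067 0.205 ]
scene rim 259 (array([0.635 , 0.2548]), 132.22573852539062, 122.39846801757812, -86.39193344116211) 0.22575670522937297
knob 32 324.8125 124.28125 [0.571  0.3046 0.2127] [0.5703 0.3113 0.205 ]
```

View pics/c1.png

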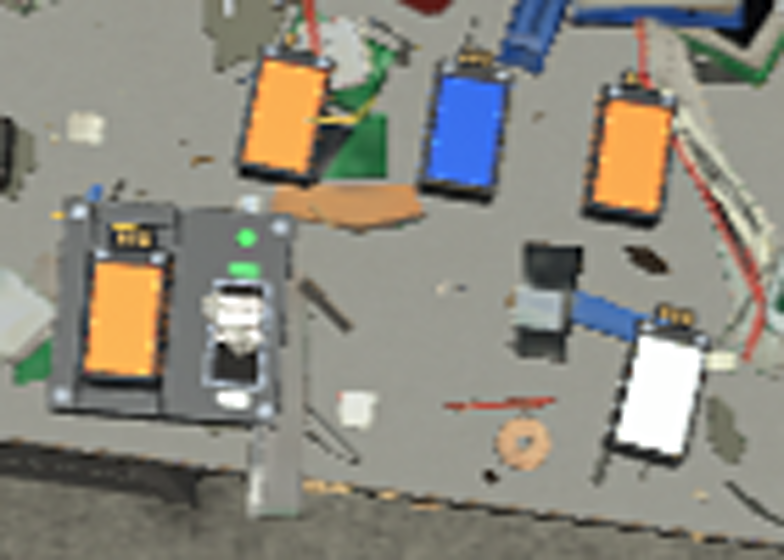

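The crop shows every nose pointing away from the robot (+x): the oranges, the blue, the white (turned about -9 deg) and the cradle's own module. The switch ridge is near its green, on end, at crop (237,308). Next I'll check the travel path for obstacles and compute the first move.

```bash
cat >> h.py <<'E'
def go(x,y,z,yaw=None):
    """print tool-axis shift (cm) and z-turn (deg) to reach world x,y,z with tool-x heading yaw"""
    s=r.observe();M=R.from_rotvec(s["tool_rot"]).as_matrix()
    d=M.T@(np.array([x,y,z])-s["tcp_pos"])*100
    y0=np.degrees(np.arctan2(M[1,0],M[0,0]))
    print("t",round(s["clock"],2),"tcp",s["tcp_pos"].round(4),"yaw",y0.round(2),"tilt",np.degrees(np.arccos(-M[2,2])).round(2),"SHIFT cm",d.round(2),"wz",None if yaw is None else round(y0-yaw,2))
E
python3 - <<'E'
from h import *
np.set_printoptions(precision=2,suppress=True,linewidth=200)
for n in("top","scene"):
    z=np.load(f"pics/{n}0.npz");W=cloud(cam(n),z["d"]).reshape(-1,3);W=W[~np.isnan(W[:,0])]
    print(n,"rows x .2...8, cols y .6..-.4: max z")
    for x in np.arange(.2,.8,.1):
        print(round(x,1),[round(float(q[:,2].max()),2) if len(q:=W[(abs(W[:,0]-x-.05)<.05)&(abs(W[:,1]-y+.05)<.05)&(W[:,2]<.9)]) else None for y in np.arange(.6,-.4,-.1)])
go(.467,.01,.19,3)
E
```

```text
top rows x .2...8, cols y .6..-.4: max z
0.2 [-0.16, -0.15, -0.16, -0.15, -0.15, -0.74, -0.73, -0.73, -0.73, -0.73]
0.3 [0.1, 0.1, 0.1, 0.09, 0.09, -0.74, 0.03, -0.74, -0.0, -0.03]
0.4 [0.08, 0.09, 0.09, 0.09, 0.09, 0.05, 0.04, 0.04, 0.05, 0.05]
0.5 [None, 0.03, 0.23, 0.23, 0.23, 0.05, 0.03, 0.03, 0.07, 0.07]
0.6 [None, 0.27, 0.23, 0.23, 0.37, 0.36, 0.57, 0.59, 0.67, 0.67]
0.7 [0.48, 0.5, 0.55, 0.5, 0.43, 0.43, 0.57, 0.59, 0.67, 0.72]
0.8 [0.49, 0.5, 0.52, 0.51, 0.49, 0.43, 0.44, 0.45, 0.47, 0.63]
scene rows x .2...8, cols y .6..-.4: max z
0.2 [-0.15, -0.15, -0.15, -0.15, -0.15, -0.73, -0.73, -0.73, -0.73, -0.73]
0.3 [0.1, 0.1, 0.1, 0.09, 0.07, -0.74, 0.03, -0.73, -0.74, -0.74]
0.4 [0.09, 0.09, 0.1, 0.1, 0.1, 0.05, 0.04, 0.04, 0.05, 0.05]
0.5 [None, 0.03, 0.23, 0.24, 0.23, 0.05, 0.04, 0.04, 0.07, 0.07]
0.6 [None, 0.27, 0.23, 0.24, 0.23, 0.03, 0.57, 0.59, 0.67, 0.67]
0.7 [None, 0.27, 0.62, 0.53, 0.77, 0.88, 0.9, 0.9, 0.9, 0.9]
0.8 [0.51, 0.57, 0.65, 0.68, 0.7, 0.82, 0.8, 0.9, 0.71, 0.9]
t 1.55 tcp [0.15 0.66 0.25] yaw -13.11 tilt 0.0 SHIFT cm [45.26 55.93  5.86] wz -16.11
```

```bash
python3 -m inch '3 3.7 0 0 0 0 1;3 3.7 0 0 0 0 1;3 3.7 0 0 0 0 1;3 3.7 0 0 0 0 1;3 3.7 0 0 0 0 1;3 3.7 0 0 0 0 1;3 3.7 0 0 0 0 1;3 3.7 0 0 0 0 1'; python3 -m inch '3 3.7 0 0 0 0 1;3 3.7 0 0 0 0 1;3 3.7 0 0 0 0 1;3 3.7 0 0 0 0 1;3 3.7 0 0 0 0 1;3 3.7 0 0 0 0 1;3 3.7 0 0 0 0 1;0 0 2 0 0 -8 0.5'; python3 -m inch '0 0 4 0 0 -8 0;0 0 0 0 0 0 0;0 0 0 0 0 0 0'
python3 - <<'E'
from h import *
go(.467,.01,.19,3)
np.set_printoptions(precision=4,suppress=True)
KT,p,d=snap("wrist","w1.png");np.savez("pics/w1.npz",p=p,d=d)
W=cloud(KT,d)
for l in("cradle","switch_ridge","module_orange_c"):
  for o in optics.regions_of("wrist",l)[:3]:
    P=W[o["region"]];P=P[~np.isnan(P[:,0])];print(l,round(o["conf"],2),np.round(o["location"]),o["region"].sum(),np.median(P,0),rect(P[:,:2]),np.percentile(P[:,2],[5,95]))
# cradle outline
sel=(abs(W[...,2]-.028)<.005)&(abs(W[...,0]-.468)<.07)&(abs(W[...,1]-.016)<.07);print("cradletop",sel.sum(),rect(W[sel][:,:2]),np.median(W[sel][:,2]))
E
```

```text
clock: 2.35
tcp_pos: [0.3201, 0.3129, 0.2489]
tool_rot: [-3.12, 0.358, -0.001]
ft_force: [1.0, 0.7, -0.3]
width: 0.0882
gripper_force: 0.0
clock: 3.15
tcp_pos: [0.4684, 0.0106, 0.2304]
tool_rot: [-3.138, 0.147, -0.007]
ft_force: [-0.7, 1.0, -1.8]
width: 0.0836
gripper_force: 0.0
clock: 3.45
tcp_pos: [0.4655, 0.0146, 0.1891]
tool_rot: [3.14, 0.073, -0.002]
ft_force: [1.6, -0.5, 0.7]
width: 0.0613
gripper_force: 0.0
t 3.45 tcp [0.4655 0.0146 0.1891] yaw 2.68 tilt 0.09 SHIFT cm [ 0.13  0.46 -0.09] wz -0.32
cradle 0.8 [338. 222.] 8432 [0.4777 0.0018 0.0271] (array([0.4659, 0.0154]), 111.04120635986328, 102.26020812988281, 4.939084053039551) [0.0195 0.0289]
cradle 0.46 [310.  16.] 1967 [0.6347 0.0298 0.0187] (array([0.6345, 0.0296]), 58.42038345336914, 22.00680923461914, -87.08906102180481) [0.0082 0.0202]
cradle 0.43 [368. 118.] 3427 [ 0.5636 -0.0202  0.0252] (array([ 0.5663, -0.024 ]), 70.03821563720703, 39.599937438964844, -4.680267333984375) [0.0134 0.0266]
switch_ridge 0.95 [355. 234.] 487 [ 0.4682 -0.014   0.0291] (array([ 0.4663, -0.0139]), 20.94082260131836, 19.77688980102539, 3.441911458969116) [0.0274 0.0356]
switch_ridge 0.48 [554. 243.] 3354 [ 0.4646 -0.194   0.0245] (array([ 0.4623, -0.2005]), 75.83546447753906, 52.00143814086914, -7.546333312988281) [0.0046 0.0261]
module_orange_c 0.89 [372. 118.] 3314 [ 0.5636 -0.0202  0.0252] (array([ 0.5656, -0.0221]), 68.16368103027344, 35.51475143432617, -3.833526611328125) [0.0177 0.0266]
module_orange_c 0.88 [298. 233.] 2959 [0.4673 0.0341 0.0412] (array([0.4664, 0.0344]), 68.267578125, 34.3966178894043, 3.229363441467285) [0.0288 0.0426]
module_orange_c 0.84 [556. 119.] 4456 [ 0.5674 -0.1694  0.0245] (array([ 0.5689, -0.1777]), 71.97594451904297, 51.512603759765625, 10.217066764831543) [0.0044 0.0262]
cradletop 9397 (array([0.4681, 0.0248]), 139.81866455078125, 122.40064239501953, 0.003537628334015608) 0.02708202048394248
```

View pics/w1.png

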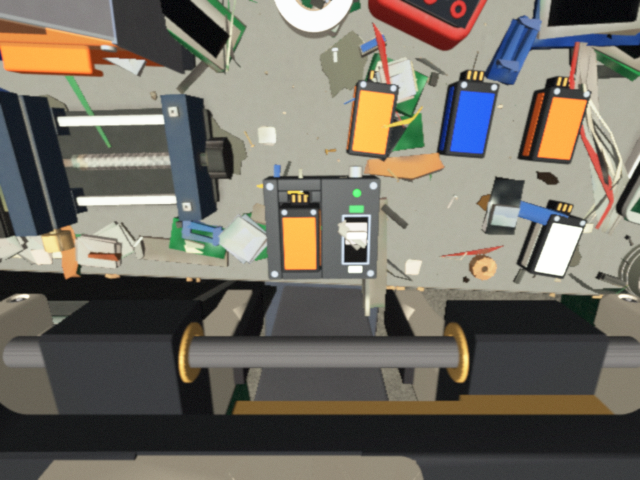

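The wrist view shows the cradle at (322,228), its module at (298,240) with nose up, and the switch ridge at (355,235) below the green marks. The white module is at (556,245), and the blue and orange rows are around (375-555,118).

Run:
```python
from h import *
np.set_printoptions(precision=4,suppress=True)
z=np.load("pics/w1.npz");W=cloud(cam("wrist"),z["d"])
s=(W[...,2]>.032)&(abs(W[...,0]-.468)<.03)&(abs(W[...,1]+.014)<.013);P=W[s];print(len(P),P.mean(0),P.min(0),P.max(0))
k=P[:,2]>.0345;print(P[k].mean(0),rect(P[k][:,:2]))
go(.49,-.014,.054,3)
```

```text
16260 [ 0.4892 -0.0155  0.2533] [ 0.4571 -0.027   0.0321] [ 0.498  -0.001   0.2782]
[ 0.4893 -0.0155  0.2536] (array([ 0.4775, -0.014 ]), 40.91570281982422, 25.99829864501953, -0.0001220703125)
t 3.65 tcp [0.4664 0.0155 0.1903] yaw 2.85 tilt 0.16 SHIFT cm [ 2.17  3.08 13.63] wz -0.15
```

```bash
python3 -m inch '0 0 0 0 0 0 0;0 0 0 0 0 0 0;0 0 0 0 0 0 0' | head -2
python3 - <<'E'
from h import *
np.set_printoptions(precision=4,suppress=True)
KT,p,d=snap("wrist");W=cloud(KT,d)
s=(W[...,2]>.0325)&(W[...,2]<.05)&(abs(W[...,0]-.468)<.03)&(abs(W[...,1]+.014)<.013);P=W[s];print(len(P),P.mean(0),P.min(0),P.max(0),rect(P[:,:2]))
c=[o for o in optics.regions_of("wrist","module_orange_c") if abs(o["location"][0]-298)<15 and o["location"][1]>180][0]
P=W[c["region"]];P=P[P[:,2]>.038];print("brick top",rect(P[:,:2]),np.median(P[:,2]))
go(.495,-.014,.055,3)
print(r.observe()["width"])
E
```

```text
clock: 3.95
tcp_pos: [0.4656, 0.015, 0.1889]
139 [ 0.4673 -0.0143  0.0351] [ 0.4637 -0.0229  0.0327] [ 0.4705 -0.0063  0.0376] (array([ 0.4671, -0.0147]), 16.5760498046875, 6.338996887207031, -86.0275137424469)
brick top (array([0.4614, 0.0345]), 57.696929931640625, 33.85138702392578, 2.738445281982422) 0.04140597915747579
t 4.05 tcp [0.4655 0.0148 0.1887] yaw 2.89 tilt 0.01 SHIFT cm [ 2.79  3.03 13.37] wz -0.11
0.013193904252471243
```

```bash
python3 -m inch '2.3 3.1 0 0 0 0 0;0 0 4.5 0 0 0 0;0 0 4.5 0 0 0 0;0 0 3 0 0 0 0;0 0 1.5 0 0 0 0;0 0 0 0 0 0 0;0 0 0 0 0 0 0'
python3 - <<'E'
from h import *
go(.4797-.012,-.015,.053,3)
E
```

```text
clock: 4.75
tcp_pos: [0.49, -0.0151, 0.0531]
tool_rot: [3.14, 0.079, -0.002]
ft_force: [0.2, 0.2, -0.7]
width: 0.0004
gripper_force: 0.0
t 4.75 tcp [ 0.49   -0.0151  0.0531] yaw 2.89 tilt 0.06 SHIFT cm [-2.22 -0.12  0.01] wz -0.11
```

```bash
python3 -m inch '-0.7 0 0 0 0 0 0;-0.4 0 0 0 0 0 0;-0.3 0 0 0 0 0 0;-0.3 0 0 0 0 0 0;-0.3 0 0 0 0 0 0;-0.2 0 0 0 0 0 0;0 0 0 0 0 0 0;0 0 0 0 0 0 0'; python3 -m inch '0.5 0 0 0 0 0 0;0 0 -4 0 0 0 0;0 0 -5 0 0 0 1;-2 -3 -5 0 0 0 1;0 0 0 0 0 0 1;0 0 0 0 0 0 1'
python3 - <<'E'
from h import *
np.set_printoptions(precision=4,suppress=True)
KT,p,d=snap("wrist");W=cloud(KT,d)
s=(W[...,2]>.0325)&(W[...,2]<.05)&(abs(W[...,0]-.468)<.03)&(abs(W[...,1]+.014)<.013);P=W[s];print(len(P),P.mean(0),P.min(0),P.max(0))
c=min(optics.regions_of("wrist","module_orange_c"),key=lambda o:np.hypot(*(np.nanmedian(W[o["region"]],0)[:2]-[.4614,.0345])))
P=W[c["region"]];P=P[P[:,2]>.038];print("brick top",rect(P[:,:2]),np.median(P[:,2]))
go(.4664,.0348,.0562,2.9)
E
```

```text
clock: 5.55
tcp_pos: [0.4681, -0.0161, 0.0536]
tool_rot: [3.141, 0.079, -0.0]
ft_force: [0.9, -1.3, 0.3]
width: 0.0004
gripper_force: 0.5
clock: 6.15
tcp_pos: [0.4559, 0.0082, 0.1852]
tool_rot: [-3.139, -0.081, -0.004]
ft_force: [0.4, 0.8, -0.6]
width: 0.0269
gripper_force: 0.0
136 [ 0.4557 -0.015   0.0351] [ 0.4523 -0.0233  0.0326] [ 0.4589 -0.0068  0.0368]
brick top (array([0.4616, 0.0343]), 57.507728576660156, 33.92120361328125, 3.3943426609039307) 0.04145592595482972
t 6.25 tcp [0.4551 0.0074 0.1833] yaw 2.88 tilt 0.09 SHIFT cm [ 1.28 -2.68 12.71] wz -0.02
```

```bash
python3 -m inch '1.9 -2.6 0 0 0 0 0.5;0 0 4 0 0 0 0.5;0 0 4 0 0 0 0.5;0 0 2 0 0 0 0.5;0 0 0 0 0 0 0.5;0 0 0 0 0 0 0.5'
python3 - <<'E'
from h import *
go(.473,.0345,.0515,2.9)
E
```

```text
clock: 6.85
tcp_pos: [0.4731, 0.034, 0.0834]
tool_rot: [3.139, 0.079, -0.004]
ft_force: [0.4, 0.5, 0.2]
width: 0.0439
gripper_force: 0.0
t 6.85 tcp [0.4731 0.034  0.0834] yaw 2.88 tilt 0.17 SHIFT cm [ 0.   -0.06  3.19] wz -0.02
```

```bash
python3 -m inch '0 -0.05 2 0 0 0 0.5;0 0 1.2 0 0 0 0.5;0 0 0 0 0 0 0.5;0 0 0 0 0 0 0.2;0 0 0 0 0 0 0.2;0 0 0 0 0 0 0.2;0 0 0 0 0 0 0.2' 45; python3 -m inch '0 0 -1 0 0 0 0.2;0 0 -2 0 0 0 0.2;0 0 -5 0 0 0 0.2;0 0 -5 0 0 0 0.2;0 0 -5 0 0 0 0.2;0 0 -4 0 0 0 0.2;0 0 0 0 0 0 0.2'
python3 - <<'E'
from h import *
np.set_printoptions(precision=4,suppress=True)
go(.64,.254,.25+.0,0)
KT,p,d=snap("wrist","w2.png");W=cloud(KT,d);np.savez("pics/w2.npz",p=p,d=d)
T=cam("top")
z=np.load("pics/top0.npz");V=cloud(T,z["d"]).reshape(-1,3)
z=np.load("pics/scene0.npz");V=np.r_[V,cloud(cam("scene"),z["d"]).reshape(-1,3)]
V=V[V[:,2]>.235]
for x in np.arange(.55,.76,.025): print(round(x,3),[round(float(V[m][:,2].max()),2) if (m:=(abs(V[:,0]-x)<.0125)&(abs(V[:,1]-y)<.025)&(V[:,2]<.7)).any() else 0 for y in np.arange(.45,.0,-.05)])
E
```

```text
clock: 7.55
tcp_pos: [0.4741, 0.0353, 0.0533]
tool_rot: [-3.14, -0.08, -0.003]
ft_force: [-1.6, -0.7, 7.5]
width: 0.0336
gripper_force: 45.0
clock: 8.25
tcp_pos: [0.4757, 0.0356, 0.2791]
tool_rot: [-3.137, -0.08, -0.017]
ft_force: [-0.0, -0.0, -1.4]
width: 0.0339
gripper_force: 45.0
t 8.25 tcp [0.4757 0.0356 0.2791] yaw 2.93 tilt 0.65 SHIFT cm [ 17.5  -20.96   3.17] wz 2.93
0.55 [0, 0, 0, 0, 0, 0, 0, 0, 0]
0.575 [0, 0, 0, 0, 0, 0, 0, 0, 0]
0.6 [0, 0, 0, 0.24, 0, 0, 0, 0, 0]
0.625 [0, 0, 0, 0, 0, 0, 0, 0, 0]
0.65 [0, 0, 0, 0, 0, 0, 0, 0, 0]
0.675 [0.27, 0.26, 0, 0, 0, 0, 0, 0, 0]
0.7 [0.27, 0.27, 0, 0.24, 0, 0, 0.38, 0.38, 0.25]
0.725 [0, 0.27, 0, 0, 0, 0.37, 0.38, 0.38, 0.26]
0.75 [0, 0.27, 0, 0, 0, 0.37, 0.37, 0.43, 0.41]
```

View pics/w2.png

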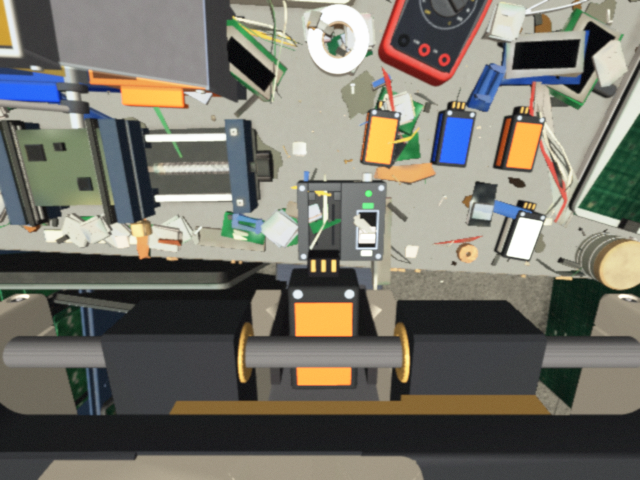

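The module is held level between the fingers (325,330) and the pocket below is empty (320,215). The chute's front is at upper left, with the blue ledge at (25,85) and the orange ledge at (150,90). I'll fix the mouth centre and check the bottle clearance.

Run:
```python
from h import *
np.set_printoptions(precision=4,suppress=True)
for n in("top","scene"):
    z=np.load(f"pics/{n}0.npz");W=cloud(cam(n),z["d"]);P=W.reshape(-1,3)
    q=P[(P[:,2]>.219)&(P[:,2]<.232)&(P[:,0]>.585)&(P[:,0]<.7)&(P[:,1]>.17)&(P[:,1]<.34)];print(n,len(q),rect(q[:,:2]),np.percentile(q,[1,99],axis=0))
    if n=="top":
        for x in np.arange(.585,.7,.01): 
            s=q[abs(q[:,0]-x)<.005][:,1]; print(round(x,3),len(s),np.sort(s)[::max(1,len(s)//8)] if len(s) else '')
    b=P[(P[:,2]>.26)&(P[:,2]<.5)&(P[:,0]>.6)&(P[:,0]<.8)&(P[:,1]>.05)&(P[:,1]<.25)];print("bottle",len(b),b.min(0),b.max(0))
```

```text
top 750 (array([0.6386, 0.253 ]), 128.9615936279297, 106.84626770019531, -89.14263308048248) [[0.5855 0.1892 0.2195]
 [0.6912 0.3168 0.2315]]
0.585 124 [0.1893 0.206  0.2225 0.2408 0.2593 0.2724 0.2875 0.3002 0.3136]
0.595 69 [0.1881 0.1926 0.2008 0.224  0.2475 0.2847 0.3101 0.3119 0.3139]
0.605 38 [0.1891 0.1905 0.1933 0.3071 0.3094 0.3099 0.3108 0.3123 0.3132 0.3154]
0.615 39 [0.1899 0.1908 0.1926 0.1953 0.3084 0.3101 0.3117 0.313  0.3138 0.3151]
0.625 42 [0.1885 0.1916 0.1949 0.307  0.3088 0.311  0.3123 0.3141 0.3152]
0.635 44 [0.1892 0.191  0.193  0.1978 0.3089 0.311  0.312  0.3134 0.3154]
0.645 43 [0.1889 0.1914 0.1947 0.3088 0.3104 0.3116 0.3119 0.3139 0.3162]
0.655 38 [0.1892 0.1912 0.1936 0.1976 0.3088 0.3103 0.3113 0.3127 0.3144 0.3153]
0.665 34 [0.1901 0.1946 0.3081 0.3095 0.3105 0.3119 0.3133 0.3143 0.317 ]
0.675 41 [0.189  0.1916 0.1945 0.3089 0.3107 0.3119 0.313  0.3145 0.3169]
0.685 214 [0.1896 0.2052 0.2225 0.2396 0.2596 0.2746 0.2897 0.3058 0.315 ]
0.695 24 [0.1907 0.2027 0.2085 0.2234 0.2345 0.2449 0.2585 0.277 ]
bottle 4535 [0.6919 0.0501 0.26  ] [0.8    0.2456 0.4664]
scene 229 (array([0.6416, 0.2562]), 137.05873107910156, 104.19688415527344, 89.8023910522461) [[0.5893 0.1885 0.2195]
 [0.6931 0.3203 0.2314]]
bottle 1214 [0.722  0.0505 0.2642] [0.8    0.215  0.4292]
```

Run:
```python
from h import *
np.set_printoptions(precision=3,suppress=True)
V=[]
for n in("top","scene"):
    z=np.load(f"pics/{n}0.npz");V.append(cloud(cam(n),z["d"]).reshape(-1,3))
V=np.concatenate(V)
for lo,hi in((.3,.36),(.36,.45),(.45,.6)):
    print(lo,hi)
    for y in np.arange(.1,.4,.025):
        b=V[(V[:,2]>lo)&(V[:,2]<hi)&(V[:,0]>.6)&(V[:,0]<.85)&(abs(V[:,1]-y)<.0125)];print("  y",round(y,3),len(b),b[:,0].min().round(3) if len(b) else '')
print(r.observe()["joint_positions"])
```

```text
0.3 0.36
  y 0.1 558 0.698
  y 0.125 311 0.692
  y 0.15 422 0.7
  y 0.175 625 0.723
  y 0.2 508 0.723
  y 0.225 374 0.724
  y 0.25 335 0.799
  y 0.275 372 0.8
  y 0.3 503 0.796
  y 0.325 199 0.796
  y 0.35 222 0.799
  y 0.375 225 0.798
  y 0.4 229 0.799
0.36 0.45
  y 0.1 1139 0.699
  y 0.125 945 0.699
  y 0.15 1028 0.701
  y 0.175 1102 0.73
  y 0.2 937 0.729
  y 0.225 403 0.797
  y 0.25 9 0.799
  y 0.275 0 
  y 0.3 1038 0.796
  y 0.325 386 0.795
  y 0.35 426 0.798
  y 0.375 429 0.799
  y 0.4 426 0.798
0.45 0.6
  y 0.1 0 
  y 0.125 131 0.841
  y 0.15 349 0.83
  y 0.175 439 0.819
  y 0.2 501 0.81
  y 0.225 566 0.798
  y 0.25 275 0.799
  y 0.275 1 0.848
  y 0.3 1089 0.795
  y 0.325 387 0.796
  y 0.35 405 0.771
  y 0.375 579 0.765
  y 0.4 288 0.799
[ 0.49   0.001 -0.371  0.    -1.192  1.131]
```

Turning the tool half round keeps the camera on the robot's side, clear of the microscope post and bottle behind the chute.

```bash
python3 -m inch '0 0 0 0 0 8.5 0.2;0 0 0 0 0 8.5 0.2;0 0 0 0 0 8.5 0.2;0 0 0 0 0 8.5 0.2;0 0 0 0 0 8.5 0.2;0 0 0 0 0 8.5 0.2;0 0 0 0 0 8.5 0.2;0 0 0 0 0 8.5 0.2' >/dev/null; python3 -m inch '0 0 0 0 0 8.5 0.2;0 0 0 0 0 8.5 0.2;0 0 0 0 0 8.5 0.2;0 0 0 0 0 8.5 0.2;0 0 0 0 0 8.5 0.2;0 0 0 0 0 8.5 0.2;0 0 0 0 0 8.5 0.2;0 0 0 0 0 8.5 0.2' >/dev/null;  python3 -m inch '0 0 0 0 0 8.5 0.2;0 0 0 0 0 8.5 0.2;0 0 0 0 0 8.5 0.2;0 0 0 0 0 8.5 0.2;0 0 0 0 0 8.5 0.2;0 0 0 0 0 4 0.2;0 0 0 0 0 0 0.2;0 0 0 0 0 0 0.2'
python3 - <<'E'
from h import *
go(.630,.253,.279,-180)
E
```

```text
clock: 10.7
tcp_pos: [0.4727, 0.0348, 0.2715]
tool_rot: [0.014, -3.14, 0.001]
ft_force: [0.0, -0.5, -1.0]
width: 0.0334
gripper_force: 45.0
t 10.7 tcp [0.4727 0.0348 0.2715] yaw -179.48 tilt 0.08 SHIFT cm [-15.93  21.67  -0.78] wz 0.52
```

```bash
python3 -m inch '-2.6 3.6 -1 0 0 0.5 0.2;-2.6 3.6 0 0 0 0 0.2;-2.7 3.6 0 0 0 0 0.2;-2.7 3.6 0 0 0 0 0.2;-2.7 3.6 0 0 0 0 0.2;-2.6 3.6 0 0 0 0 0.2;0 0 0 0 0 0 0.2;0 0 0 0 0 0 0.2'
python3 - <<'E'
from h import *
np.set_printoptions(precision=4,suppress=True)
go(.630,.253,.272,-180)
KT,p,d=snap("wrist","w3.png");np.savez("pics/w3.npz",p=p,d=d)
W=cloud(KT,d);P=W.reshape(-1,3);q=P[(P[:,2]>.219)&(P[:,2]<.232)&(P[:,0]>.585)&(P[:,0]<.71)&(P[:,1]>.16)&(P[:,1]<.34)];print(len(q),rect(q[:,:2]))
E
```

```text
clock: 11.5
tcp_pos: [0.6323, 0.2516, 0.2801]
tool_rot: [0.001, -3.139, 0.003]
ft_force: [0.0, -0.5, -0.8]
width: 0.0336
gripper_force: 45.0
t 11.5 tcp [0.6323 0.2516 0.2801] yaw -179.97 tilt 0.18 SHIFT cm [0.22 0.14 0.81] wz 0.03
5295 (array([0.6396, 0.2532]), 128.5760955810547, 105.64950561523438, -89.33111029863358)
```

View pics/w3.png

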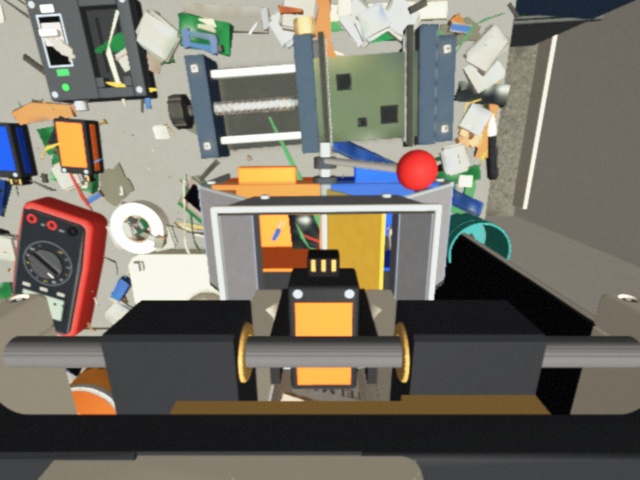

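The view from over the mouth shows the flap (360,250) leaning to +y with the lever. The left leg (orange, -y) is open and the module is level over the mouth, so I can drop it.

```bash
python3 -m inch '0.2 0.1 0.8 0 0 0 0.2;0 0 0 0 0 0 0.2;0 0 0 0 0 0 0.2;0 0 0 0 0 0 1;0 0 0 0 0 0 1;0 0 0 0 0 0 1;0 0 0 0 0 0 1;0 0 -2 0 0 0 1'
python3 - <<'E'
from h import *
np.set_printoptions(precision=4,suppress=True)
KT,p,d=snap("wrist");np.savez("pics/w4.npz",p=p,d=d)
W=cloud(KT,d)
for l in("box_orange","module_orange_c"):
  for o in optics.regions_of("wrist",l)[:5]:
    P=W[o["region"]];P=P[~np.isnan(P[:,0])];print(l,round(o["conf"],2),np.round(o["location"]),o["region"].sum(),np.median(P,0))
go(.562,-.022,.1,-182)
E
```

```text
clock: 12.35
tcp_pos: [0.6292, 0.2516, 0.2914]
tool_rot: [-0.003, -3.137, 0.003]
ft_force: [-0.1, 0.5, -0.1]
width: 0.0677
gripper_force: 0.0
module_orange_c 0.88 [281. 234.] 919 [0.6571 0.1989 0.0358]
module_orange_c 0.65 [ 86. 152.] 2408 [ 0.5622 -0.0141  0.0243]
t 12.5 tcp [0.631  0.2523 0.2956] yaw 179.9 tilt 0.16 SHIFT cm [  6.9  -27.47  19.51] wz 361.9
```

Dropped: the module now shows deep in the orange box (y 0.199, z 0.036). Next is the near orange module.

```bash
python3 -m inch '1.1 -4.6 0 0 0 0 0.6;1.1 -4.6 0 0 0 0 0.6;1.1 -4.6 0 0 0 0 0.6;1.2 -4.6 0 0 0 3 0.6;1.2 -4.6 3 0 0 0 0.6;1.2 -4.5 4 0 0 0 0.6;0 0 4.5 0 0 0 0.6;0 0 0 0 0 0 0.6'
cat >> h.py <<'E'
def mods(KT,d,labels,zt=.026,n="wrist"):
    W=cloud(KT,d);seen=[]
    for l in labels:
        for o in optics.regions_of(n,l):
            if o["conf"]<.3: continue
            P=W[o["region"]];P=P[~np.isnan(P[:,0])];P=P[abs(P[:,2]-zt)<.004]
            if len(P)<60: continue
            c,w,h,a=rect(P[:,:2]); print(l,round(o["conf"],2),np.round(o["location"]),"bricktop",c.round(4),round(w,1),round(h,1),"yaw",round(a,1),"z",np.median(P[:,2]).round(4))
E
python3 - <<'E'
from h import *
KT,p,d=snap("wrist");mods(KT,d,["module_orange_a","module_blue_a"])
go(.5585,-.0215,.031,-183)
E
```

```text
clock: 13.3
tcp_pos: [0.5563, -0.01, 0.1846]
tool_rot: [-0.09, -3.131, 0.002]
ft_force: [0.4, -0.5, -0.3]
width: 0.0526
gripper_force: 0.0
module_orange_a 0.79 [311. 238.] bricktop [ 0.5612 -0.021 ] 57.8 33.7 yaw -4.1 z 0.0253
module_orange_a 0.71 [146. 244.] bricktop [ 0.5635 -0.1749] 57.3 35.1 yaw -2.7 z 0.025
module_orange_a 0.65 [226. 251.] bricktop [ 0.5653 -0.1014] 58.6 34.4 yaw -1.8 z 0.0251
module_orange_a 0.35 [558. 294.] bricktop [0.6081 0.1381] 32.2 3.8 yaw -3.8 z 0.0262
module_blue_a 0.74 [224. 247.] bricktop [ 0.5653 -0.1014] 58.6 34.4 yaw -1.8 z 0.0251
t 13.45 tcp [ 0.5616 -0.0078  0.1915] yaw 176.95 tilt 0.09 SHIFT cm [ 0.26 -1.38 16.05] wz 359.95
```

```bash
python3 -m inch '-0.1 -1.3 4 0 0 0 0.6;0 0 4.5 0 0 0 0.6;0 0 3 0 0 0 0.6;0 0 0 0 0 0 0.6;0 0 0 0 0 0 0.6;0 0 0 0 0 0 0.6'
python3 - <<'E'
from h import *
go(.5625,-.0212,.031,-183.5)
KT,p,d=snap("wrist");mods(KT,d,["module_orange_a"])
E
```

```text
clock: 14.05
tcp_pos: [0.5629, -0.0204, 0.0776]
tool_rot: [0.083, 3.136, 0.001]
ft_force: [0.5, 0.5, 1.1]
width: 0.0525
gripper_force: 0.0
t 14.05 tcp [ 0.5629 -0.0204  0.0776] yaw 176.96 tilt 0.25 SHIFT cm [ 0.05 -0.08  4.66] wz 360.46
module_orange_a 0.87 [ 73. 274.] bricktop [ 0.5627 -0.1755] 56.1 35.3 yaw -2.2 z 0.0251
module_orange_a 0.6 [322. 272.] bricktop [ 0.5616 -0.0214] 58.2 34.0 yaw -4.0 z 0.0253
```

```bash
python3 -m inch '0 -0.1 3 0 0 0.5 0.6;0 0 1.6 0 0 0 0.6;0 0 0 0 0 0 0.6;0 0 0 0 0 0 0.2;0 0 0 0 0 0 0.2;0 0 0 0 0 0 0.2;0 0 0 0 0 0 0.2;0 0 -1 0 0 0 0.2' 45; python3 -m inch '0 0 -4 0 0 0 0.2;0 0 -5 0 0 0 0.2;0 0 -5 0 0 0 0.2;0 0 -5 0 0 0 0.2;0 0 -5 0 0 0 0.2;0 0 0 0 0 -3.5 0.2;0 0 0 0 0 0 0.2'
python3 - <<'E'
from h import *
go(.634,.253,.28,-180)
KT,p,d=snap("wrist","w5.png");np.savez("pics/w5.npz",p=p,d=d)
E
```

```text
clock: 14.95
tcp_pos: [0.56, -0.0224, 0.0387]
tool_rot: [-0.099, -3.139, 0.0]
ft_force: [-0.2, -0.2, -1.1]
width: 0.034
gripper_force: 45.0
clock: 15.65
tcp_pos: [0.5606, -0.0222, 0.2811]
tool_rot: [0.002, 3.138, 0.002]
ft_force: [-1.0, 0.1, -2.1]
width: 0.0335
gripper_force: 45.0
t 15.65 tcp [ 0.5606 -0.0222  0.2811] yaw 179.94 tilt 0.21 SHIFT cm [-7.31 27.53  0.17] wz 359.94
```

View pics/w5.png

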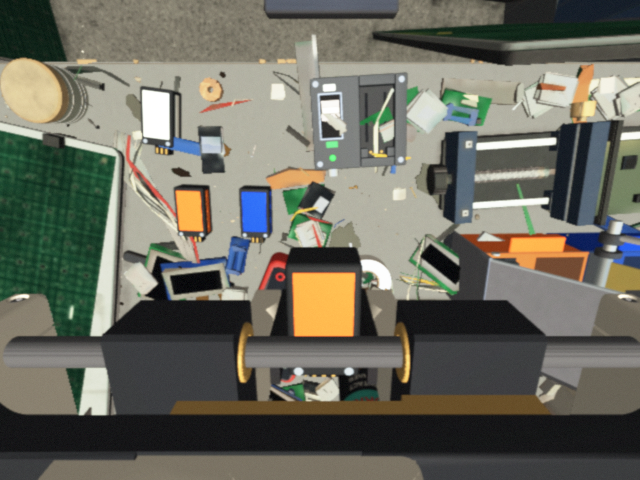

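The module is held (325,300), nose away from the robot. The others are undisturbed at (193,210), (255,210) and (160,115).

```bash
python3 -m inch '-1 4.6 -0.5 0 0 0 0.2;-1.2 4.6 0 0 0 0 0.2;-1.2 4.6 0 0 0 0 0.2;-1.2 4.6 0 0 0 0 0.2;-1.2 4.6 0 0 0 0 0.2;-1.3 4.5 0 0 0 0 0.2;0 0 0 0 0 0 0.2;0 0 0 0 0 0 0.2'
python3 - <<'E'
from h import *
go(.632,.253,.267,-180)
KT,p,d=snap("wrist");W=cloud(KT,d);hsv=cv2.cvtColor(p,cv2.COLOR_RGB2HSV)
m=((hsv[...,0]<6)|(hsv[...,0]>174))&(hsv[...,1]>170)&(W[...,2]>.15)&(abs(W[...,0]-.57)<.05);print("knob",m.sum(),np.median(W[m],0).round(3))
E
```

```text
clock: 16.5
tcp_pos: [0.6313, 0.2534, 0.2809]
tool_rot: [-0.002, -3.137, 0.004]
ft_force: [0.3, -0.5, -1.2]
width: 0.0335
gripper_force: 45.0
t 16.5 tcp [0.6313 0.2534 0.2809] yaw 179.91 tilt 0.29 SHIFT cm [-0.08 -0.03  1.39] wz 359.91
knob 1215 [0.569 0.305 0.213]
```

Lever still on +y, so I'll drop this one and go on to the second orange module.

```bash
python3 -m inch '0 0 1.5 0 0 0 0.2;0 0 0 0 0 0 0.2;0 0 0 0 0 0 0.2;0 0 0 0 0 0 1;0 0 0 0 0 0 1;0 0 0 0 0 0 1;0 0 0 0 0 0 1;0 0 -2.5 0 0 0 1'
python3 - <<'E'
from h import *
np.set_printoptions(precision=4,suppress=True)
KT,p,d=snap("wrist");W=cloud(KT,d)
for o in optics.regions_of("wrist","module_orange_c")[:5]:
    P=W[o["region"]];P=P[~np.isnan(P[:,0])];print(round(o["conf"],2),np.round(o["location"]),o["region"].sum(),np.median(P,0))
go(.564,-.175,.17,-182.5)
E
```

```text
clock: 17.35
tcp_pos: [0.6306, 0.252, 0.2906]
tool_rot: [-0.004, -3.136, 0.004]
ft_force: [0.6, 1.8, -0.6]
width: 0.0683
gripper_force: 0.0
0.94 [307. 234.] 757 [0.653  0.2346 0.0372]
0.78 [276. 230.] 988 [0.6557 0.1983 0.0358]
0.7 [95. 55.] 10195 [0.4649 0.0159 0.0263]
t 17.45 tcp [0.6335 0.2529 0.2974] yaw 179.91 tilt 0.29 SHIFT cm [  6.94 -42.83  12.63] wz 362.41
```

```bash
python3 -m inch '1.5 -4.3 0 0 0 0 0.6;1.5 -4.3 0 0 0 0 0.6;1.5 -4.3 0 0 0 0 0.6;1.5 -4.3 0 0 0 2.5 0.6;0.9 -4.3 2 0 0 0 0.6;0 -4.3 3 0 0 0 0.6;0 -4.3 3 0 0 0 0.6;0 -4.3 3 0 0 0 0.6'; python3 -m inch '0 -4.3 2 0 0 0 0.6;0 -4.1 0 0 0 0 0.6;0 0 0 0 0 0 0.6;0 0 0 0 0 0 0.6;0 0 0 0 0 0 0.6'
python3 - <<'E'
from h import *
KT,p,d=snap("wrist");mods(KT,d,["module_orange_a","module_blue_a","module_untested"])
go(.5645,-.175,.0775,-182.5)
E
```

```text
clock: 18.25
tcp_pos: [0.5551, -0.0862, 0.1877]
tool_rot: [0.071, 3.139, 0.001]
ft_force: [0.6, 1.0, -0.5]
width: 0.0525
gripper_force: 0.0
clock: 18.75
tcp_pos: [0.5517, -0.1683, 0.1683]
tool_rot: [0.071, 3.14, 0.0]
ft_force: [0.6, 0.5, 0.3]
width: 0.0526
gripper_force: 0.0
module_orange_a 0.92 [318. 247.] bricktop [ 0.5635 -0.1757] 57.4 33.5 yaw -2.1 z 0.0253
module_blue_a 0.58 [402. 245.] bricktop [ 0.5649 -0.1017] 57.7 34.0 yaw -1.5 z 0.0254
module_untested 0.77 [280. 127.] bricktop [ 0.4619 -0.1987] 58.9 34.0 yaw -7.1 z 0.0253
t 18.95 tcp [ 0.5518 -0.1677  0.1684] yaw 177.48 tilt 0.04 SHIFT cm [-1.29 -0.67  9.09] wz 359.98
```

```bash
python3 -m inch '-1.3 -0.75 0 0 0 0 0.6;0 0 4 0 0 0 0.6;0 0 4 0 0 0 0.6;0 0 2.5 0 0 0 0.6;0 0 0 0 0 0 0.6;0 0 0 0 0 0 0.6;0 0 0 0 0 0 0.6'
python3 - <<'E'
from h import *
go(.565,-.1757,.031,-182.5)
E
```

```text
clock: 19.65
tcp_pos: [0.5655, -0.1765, 0.0649]
tool_rot: [0.07, 3.138, -0.0]
ft_force: [-0.6, 0.8, 0.8]
width: 0.0528
gripper_force: 0.0
t 19.65 tcp [ 0.5655 -0.1765  0.0649] yaw 177.44 tilt 0.16 SHIFT cm [0.07 0.08 3.39] wz 359.94
```

```bash
python3 -m inch '0 0.1 2.2 0 0 0 0.6;0 0 1.2 0 0 0 0.6;0 0 0 0 0 0 0.6;0 0 0 0 0 0 0.2;0 0 0 0 0 0 0.2;0 0 0 0 0 0 0.2;0 0 0 0 0 0 0.2;0 0 -1 0 0 0 0.2' 45; python3 -m inch '0 0 -4 0 0 0 0.2;0 0 -5 0 0 0 0.2;0 0 -5 0 0 0 0.2;0 0 -5 0 0 0 0.2;0 4 -5 0 0 0 0.2;0 4.4 0 0 0 -2.5 0.2;0 4.4 0 0 0 0 0.2;0 4.4 0 0 0 0 0.2'; python3 -m inch '0 4.3 0 0 0 0 0.2;-1.1 4.4 -0.5 0 0 0 0.2;-1.1 4.4 0 0 0 0 0.2;-1.1 4.4 0 0 0 0 0.2;-1.1 4.4 0 0 0 0 0.2;-1.1 3.8 0 0 0 0 0.2;-1.1 0 0 0 0 0 0.2;0 0 0 0 0 0 0.2'
python3 - <<'E'
from h import *
go(.632,.253,.267,-180)
KT,p,d=snap("wrist","w6.png");W=cloud(KT,d);hsv=cv2.cvtColor(p,cv2.COLOR_RGB2HSV)
m=((hsv[...,0]<6)|(hsv[...,0]>174))&(hsv[...,1]>170)&(W[...,2]>.15)&(abs(W[...,0]-.57)<.05);print("knob",m.sum(),np.median(W[m],0).round(3))
E
```

```text
clock: 20.45
tcp_pos: [0.5632, -0.1757, 0.0385]
tool_rot: [-0.072, -3.139, -0.0]
ft_force: [-0.6, -0.5, -0.3]
width: 0.0335
gripper_force: 45.0
clock: 21.25
tcp_pos: [0.5671, -0.0113, 0.2692]
tool_rot: [0.004, 3.141, 0.001]
ft_force: [0.7, 0.0, -0.5]
width: 0.0336
gripper_force: 45.0
clock: 22.05
tcp_pos: [0.6345, 0.2451, 0.2724]
tool_rot: [-0.001, -3.14, 0.001]
ft_force: [-0.9, -0.2, -0.8]
width: 0.0335
gripper_force: 45.0
t 22.05 tcp [0.6345 0.2451 0.2724] yaw 179.96 tilt 0.08 SHIFT cm [0.25 0.79 0.54] wz 359.96
knob 1340 [0.57  0.304 0.213]
```

View pics/w6.png

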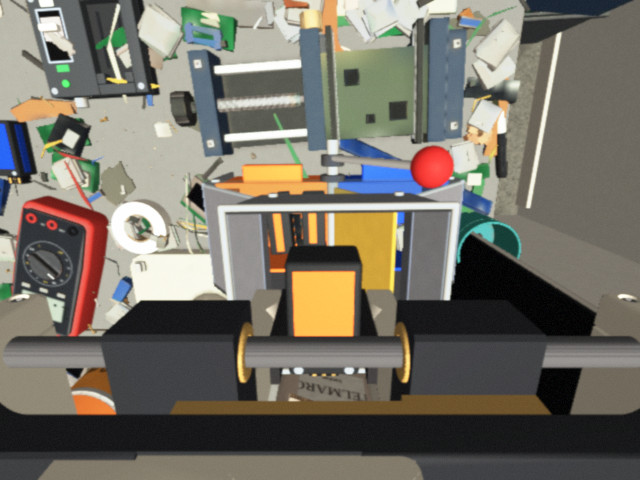

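The third orange is over the mouth, the lever still leans right (+y), and two modules lie on edge in the orange box (295,240). Nudge 8 mm to the middle and drop.

```bash
python3 -m inch '0.1 0.8 0.5 0 0 0 0.2;0 0 0 0 0 0 0.2;0 0 0 0 0 0 0.2;0 0 0 0 0 0 1;0 0 0 0 0 0 1;0 0 0 0 0 0 1;0 0 0 0 0 0 1;0 0 -3 0 0 0 0.5'
python3 - <<'E'
from h import *
np.set_printoptions(precision=4,suppress=True)
KT,p,d=snap("wrist");W=cloud(KT,d)
for o in optics.regions_of("wrist","module_orange_c")[:6]:
    P=W[o["region"]];P=P[~np.isnan(P[:,0])];print(round(o["conf"],2),np.round(o["location"]),o["region"].sum(),np.median(P,0))
m=(abs(W[...,0]-.64)<.045)&(W[...,1]>.15)&(W[...,1]<.255)&(W[...,2]<.2);print("highest inside leg",np.percentile(W[m][:,2],[50,90,99]))
go(.569,.355,.212,-180)
E
```

```text
clock: 22.9
tcp_pos: [0.6315, 0.2516, 0.2939]
tool_rot: [-0.004, -3.135, 0.005]
ft_force: [-0.1, -0.1, 0.1]
width: 0.0604
gripper_force: 0.0
0.78 [278. 233.] 716 [0.6567 0.1983 0.0358]
0.74 [308. 228.] 775 [0.6521 0.2353 0.0358]
0.72 [266. 224.] 126 [0.6461 0.187  0.0478]
highest inside leg [0.047  0.1836 0.1987]
t 23.0 tcp [0.6348 0.2526 0.3023] yaw 179.91 tilt 0.33 SHIFT cm [ 6.65 10.21  9.01] wz 359.91
```

```bash
python3 -m inch '3.3 3.5 0 0 0 0 0;3.3 3.5 0 0 0 0 0;0 3.3 0 0 0 0 0;0 0 3 0 0 0 0;0 0 3 0 0 0 0;0 0 2.4 0 0 0 0;0 0 0 0 0 0 0;0 0 0 0 0 0 0'
python3 - <<'E'
from h import *
go(.569,.262,.217,-180)
E
```

```text
clock: 23.8
tcp_pos: [0.5678, 0.3554, 0.2147]
tool_rot: [0.003, 3.141, -0.001]
ft_force: [-0.1, -0.3, 0.6]
width: 0.0008
gripper_force: 0.0
t 23.8 tcp [0.5678 0.3554 0.2147] yaw 179.9 tilt 0.04 SHIFT cm [-0.13 -9.34 -0.23] wz 359.9
```

```bash
python3 -m inch '0 -1.5 0 0 0 0 0;0 -1.5 0 0 0 0 0;0 -1.5 0 0 0 0 0;0 -1.5 0 0 0 0 0;0 -1.5 0 0 0 0 0;0 -1.5 0 0 0 0 0;0 -0.3 0 0 0 0 0;0 0 0 0 0 0 0'; python3 -m inch '0 1.5 -2 0 0 0 0;0 0 -5 0 0 0 0;-4 -1.5 -1 0 0 0 0;-2 0 0 0 0 0 0.6;0 0 0 0 0 0 0.6;0 0 0 0 0 0 0.6'
python3 - <<'E'
from h import *
KT,p,d=snap("wrist","w7.png");W=cloud(KT,d);hsv=cv2.cvtColor(p,cv2.COLOR_RGB2HSV)
m=((hsv[...,0]<6)|(hsv[...,0]>174))&(hsv[...,1]>170)&(W[...,2]>.15)&(abs(W[...,0]-.57)<.05);print("knob",m.sum(),np.median(W[m],0).round(3))
go(.566,-.102,.17,-182)
E
```

```text
clock: 24.6
tcp_pos: [0.5674, 0.2615, 0.2142]
tool_rot: [0.005, 3.141, 0.0]
ft_force: [0.2, 0.4, 0.1]
width: 0.0006
gripper_force: 0.0
clock: 25.2
tcp_pos: [0.6272, 0.2624, 0.293]
tool_rot: [-0.004, -3.14, 0.001]
ft_force: [-0.5, -0.4, 0.2]
width: 0.0188
gripper_force: 0.0
knob 1073 [0.57  0.2   0.212]
t 25.25 tcp [0.6268 0.2625 0.2932] yaw 179.9 tilt 0.08 SHIFT cm [  6.   -36.45  12.36] wz 361.9
```

View pics/w7.png

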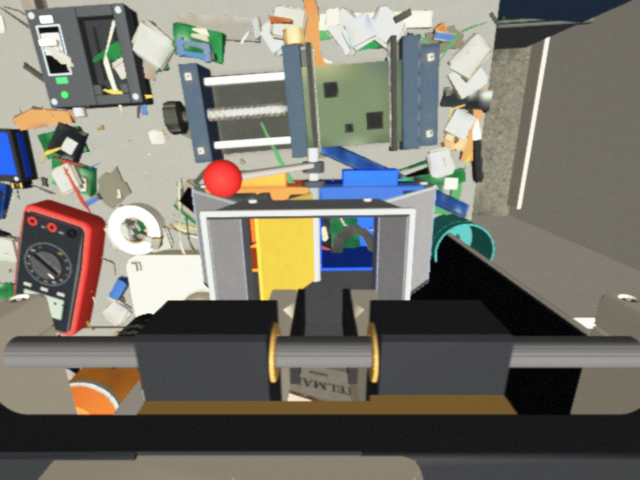

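The lever now leans to -y (knob at 222,178), the flap covers the orange leg and the blue leg is open (345,230). Next is the blue module.

```bash
python3 -m inch '1.5 -4.5 0 0 0 0 0.6;1.5 -4.5 0 0 0 0 0.6;1.5 -4.5 0 0 0 2 0.6;1.3 -4.5 2 0 0 0 0.6;0 -4.5 3 0 0 0 0.6;0 -4.5 3 0 0 0 0.6;0 -4.5 3 0 0 0 0.6;0 -4.5 1.5 0 0 0 0.6'; python3 -m inch '0 0 0 0 0 0 0.6;0 0 0 0 0 0 0.6;0 0 0 0 0 0 0.6;0 0 0 0 0 0 0.6'
python3 - <<'E'
from h import *
KT,p,d=snap("wrist");mods(KT,d,["module_blue_a","module_orange_a","module_untested"])
go(.566,-.102,.065,-181.7)
E
```

```text
clock: 26.05
tcp_pos: [0.5595, -0.0867, 0.1744]
tool_rot: [-0.056, -3.139, -0.0]
ft_force: [0.9, 0.4, 0.3]
width: 0.0525
gripper_force: 0.0
clock: 26.45
tcp_pos: [0.5618, -0.0848, 0.177]
tool_rot: [0.055, 3.14, 0.0]
ft_force: [-0.1, -0.3, 0.8]
width: 0.0522
gripper_force: 0.0
module_blue_a 0.9 [304. 235.] bricktop [ 0.5655 -0.1016] 58.4 33.9 yaw -1.3 z 0.0253
module_untested 0.74 [179. 116.] bricktop [ 0.4623 -0.1981] 59.6 34.8 yaw -7.3 z 0.0252
t 26.65 tcp [ 0.5616 -0.0852  0.1766] yaw 177.97 tilt 0.04 SHIFT cm [-0.49 -1.67 11.16] wz 359.67
```

```bash
python3 -m inch '-0.6 -1.65 0 0 0 0 0.6;0 0 4 0 0 0 0.6;0 0 4 0 0 0 0.6;0 0 3 0 0 -0.5 0.6;0 0 0 0 0 0 0.6;0 0 0 0 0 0 0.6;0 0 0 0 0 0 0.6'
python3 - <<'E'
from h import *
go(.567,-.1016,.031,-181.5)
E
```

```text
clock: 27.35
tcp_pos: [0.5682, -0.1025, 0.0682]
tool_rot: [0.043, 3.138, 0.0]
ft_force: [0.2, -0.2, 0.2]
width: 0.0525
gripper_force: 0.0
t 27.35 tcp [ 0.5682 -0.1025  0.0682] yaw 178.42 tilt 0.17 SHIFT cm [0.14 0.08 3.72] wz 359.92
```

```bash
python3 -m inch '0 0.1 2.5 0 0 0 0.6;0 0 1.2 0 0 0 0.6;0 0 0 0 0 0 0.6;0 0 0 0 0 0 0.2;0 0 0 0 0 0 0.2;0 0 0 0 0 0 0.2;0 0 0 0 0 0 0.2;0 0 -1 0 0 0 0.2' 45; python3 -m inch '0 0 -4 0 0 0 0.2;0 0 -5 0 0 0 0.2;0 0 -5 0 0 0 0.2;0 0 -5 0 0 0 0.2;0 4 -5 0 0 0 0.2;-0.2 4.5 0 0 0 -1.5 0.2;-1 4.5 0 0 0 0 0.2;-1 4.5 0 0 0 0 0.2'; python3 -m inch '-1 4.5 -0.5 0 0 0 0.2;-1 4.5 0 0 0 0 0.2;-1 4.5 0 0 0 0 0.2;-0.9 4.5 0 0 0 0 0.2;0 0 0 0 0 0 0.2;0 0 0 0 0 0 0.2;0 0 0 0 0 0 0.2'
python3 - <<'E'
from h import *
go(.632,.253,.267,-180)
KT,p,d=snap("wrist");W=cloud(KT,d);hsv=cv2.cvtColor(p,cv2.COLOR_RGB2HSV)
m=((hsv[...,0]<6)|(hsv[...,0]>174))&(hsv[...,1]>170)&(W[...,2]>.15)&(abs(W[...,0]-.57)<.05);print("knob",m.sum(),np.median(W[m],0).round(3))
E
```

```text
clock: 28.15
tcp_pos: [0.566, -0.1018, 0.0388]
tool_rot: [-0.045, -3.139, 0.0]
ft_force: [-0.4, -0.2, -0.8]
width: 0.0332
gripper_force: 45.0
clock: 28.95
tcp_pos: [0.5907, 0.0658, 0.2699]
tool_rot: [0.004, 3.14, 0.001]
ft_force: [0.6, -0.9, -1.7]
width: 0.0335
gripper_force: 45.0
clock: 29.65
tcp_pos: [0.6301, 0.2437, 0.2735]
tool_rot: [-0.003, -3.141, 0.0]
ft_force: [0.5, -0.6, -0.6]
width: 0.0331
gripper_force: 45.0
t 29.65 tcp [0.6301 0.2437 0.2735] yaw 179.88 tilt 0.02 SHIFT cm [-0.19  0.93  0.65] wz 359.88
knob 1281 [0.571 0.2   0.212]
```

```bash
python3 -m inch '-0.2 0.9 0.6 0 0 0 0.2;0 0 0 0 0 0 0.2;0 0 0 0 0 0 0.2;0 0 0 0 0 0 1;0 0 0 0 0 0 1;0 0 0 0 0 0 1;0 0 0 0 0 0 1;0 0 -3 0 0 0 1'
python3 - <<'E'
from h import *
np.set_printoptions(precision=4,suppress=True)
KT,p,d=snap("wrist");W=cloud(KT,d)
for o in optics.regions_of("wrist","module_blue_a")[:6]:
    P=W[o["region"]];P=P[~np.isnan(P[:,0])];print(round(o["conf"],2),np.round(o["location"]),o["region"].sum(),np.median(P,0))
go(.470,-.198,.17,-7)
E
```

```text
clock: 30.5
tcp_pos: [0.6307, 0.2526, 0.2931]
tool_rot: [-0.004, -3.135, 0.005]
ft_force: [1.4, -0.7, -0.1]
width: 0.0682
gripper_force: 0.0
0.54 [380. 223.] 234 [0.6472 0.3214 0.0277]
t 30.6 tcp [0.634  0.2537 0.3015] yaw 179.92 tilt 0.33 SHIFT cm [ 16.41 -45.22  12.97] wz 186.92
```

Blue seen in the blue box (y 0.321, z 0.028). On to the white module.

```bash
python3 -m inch '1.5 -4.2 0 0 0 0 0.6;1.5 -4.2 0 0 0 0 0.6;1.5 -4.2 0 0 0 0 0.6;1.5 -4.2 0 0 0 0 0.6;1.5 -4.2 2 0 0 0 0.6;1.5 -4.2 2 0 0 0 0.6;1.5 -4.2 3 0 0 0 0.6;1.5 -4.2 3 0 0 0 0.6'; python3 -m inch '1.5 -4.2 3 0 0 0 0.6;1.5 -4.2 0 0 0 0 0.6;1.4 -3.2 0 0 0 7 0.6;0 0 0 0 0 0 0.6;0 0 0 0 0 0 0.6;0 0 0 0 0 0 0.6'
python3 - <<'E'
from h import *
KT,p,d=snap("wrist");mods(KT,d,["module_untested"])
go(.4736,-.1998,.08,-187.2)
E
```

```text
clock: 31.4
tcp_pos: [0.5134, -0.078, 0.2014]
tool_rot: [0.002, 3.139, 0.001]
ft_force: [0.8, -0.3, -0.4]
width: 0.0527
gripper_force: 0.0
clock: 32.0
tcp_pos: [0.4712, -0.1893, 0.1738]
tool_rot: [0.193, 3.135, 0.0]
ft_force: [-0.1, 0.1, -0.0]
width: 0.0527
gripper_force: 0.0
module_untested 0.61 [314. 223.] bricktop [ 0.4618 -0.1988] 59.5 33.7 yaw -8.1 z 0.0253
t 32.1 tcp [ 0.4713 -0.1889  0.1737] yaw 172.99 tilt 0.03 SHIFT cm [-0.36 -1.06  9.37] wz 360.19
```

```bash
python3 -m inch '-0.3 -1.1 0 0 0 0.7 0.6;0 0 4 0 0 0 0.6;0 0 4 0 0 0 0.6;0 0 2.5 0 0 0 0.6;0 0 0 0 0 0 0.6;0 0 0 0 0 0 0.6;0 0 0 0 0 0 0.6'
python3 - <<'E'
from h import *
KT,p,d=snap("wrist");mods(KT,d,["module_untested"])
go(.4732,-.2002,.0385,-187.8)
E
```

```text
clock: 32.8
tcp_pos: [0.4737, -0.201, 0.0701]
tool_rot: [0.213, 3.132, -0.0]
ft_force: [0.7, -0.1, 1.2]
width: 0.0529
gripper_force: 0.0
module_untested 0.88 [326. 256.] bricktop [ 0.4616 -0.199 ] 58.7 34.1 yaw -7.4 z 0.0253
t 32.9 tcp [ 0.4736 -0.2009  0.0701] yaw 172.22 tilt 0.17 SHIFT cm [0.06 0.07 3.16] wz 360.02
```

```bash
python3 -m inch '0.1 0 2 0 0 0 0.6;0 0 1.15 0 0 0 0.6;0 0 0 0 0 0 0.6;0 0 0 0 0 0 0.6;0 0 0 0 0 0 0.2;0 0 0 0 0 0 0.2;0 0 0 0 0 0 0.2;0 0 0 0 0 0 0.2' 50; python3 -m inch '0 0 -1 0 0 0 0.2;0 0 -4 0 0 0 0.2;0 0 -5 0 0 0 0.2;0 0 0 0 0 -5.4 0.2;0 0 0 0 0 -5.4 0.2;0 4 0 0 0 0 0.2;0 4 0 0 0 0 0.2;0 4 0 0 0 0 0.2'; python3 -m inch '0 0 0 0 0 0 0.2;0 0 0 0 0 0 0.2;0 0 0 0 0 0 0.2'
python3 - <<'E'
from h import *
np.set_printoptions(precision=4,suppress=True)
KT,p,d=snap("wrist","w8.png");np.savez("pics/w8.npz",p=p,d=d,T=KT[1])
W=cloud(KT,d)
go(.473,.035,.14,-177)
P=W.reshape(-1,3)
f=P[(abs(P[:,2]-.016)<.003)&(abs(P[:,0]-.466)<.045)&(abs(P[:,1]-.035)<.025)];print("floor",len(f),rect(f[:,:2]),np.median(f[:,2]),np.percentile(f,[2,98],axis=0))
for o in optics.regions_of("wrist","cradle")[:2]: 
    q=W[o["region"]];q=q[abs(q[:,2]-.028)<.003];print("cradle",round(o["conf"],2),np.round(o["location"]),rect(q[:,:2]))
E
```

```text
clock: 33.7
tcp_pos: [0.4717, -0.2008, 0.0375]
tool_rot: [0.214, 3.134, -0.0]
ft_force: [-1.0, 1.1, 3.2]
width: 0.0335
gripper_force: 50.0
clock: 34.5
tcp_pos: [0.4647, -0.08, 0.1377]
tool_rot: [-0.08, 3.14, 0.0]
ft_force: [1.6, 0.6, -0.9]
width: 0.0334
gripper_force: 50.0
clock: 34.8
tcp_pos: [0.4651, -0.0813, 0.1374]
tool_rot: [-0.082, 3.14, -0.0]
ft_force: [0.2, -0.4, -0.7]
width: 0.033
gripper_force: 50.0
t 34.85 tcp [ 0.4651 -0.0816  0.1372] yaw -177.05 tilt 0.0 SHIFT cm [-1.39 11.6  -0.28] wz -0.05
floor 2978 (array([0.4608, 0.0363]), 85.40117645263672, 39.22532653808594, 8.381324768066406) 0.015442498278738392 [[0.433  0.0204 0.0139]
 [0.5009 0.053  0.0187]]
cradle 0.57 [449. 244.] (array([0.4613, 0.0151]), 100.12857055664062, 80.57475280761719, -87.17754364013672)
cradle 0.44 [ 27. 195.] (array([ 0.4358, -0.2922]), 57.10993194580078, 24.767433166503906, 6.547702312469482)
```

View pics/w8.png

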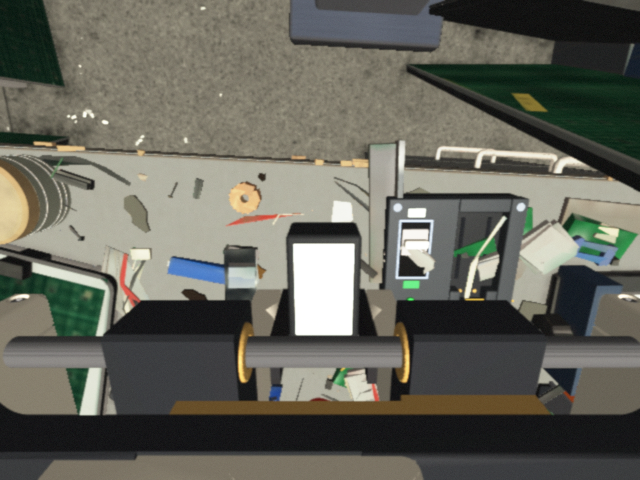

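The white module is held, nose away from the robot (hidden under the bar). The pocket is at (480,240), and the ridge (418,258) is towards its white mark, so off. I'll move nearer, check the ridge and pocket in this tool orientation, and measure where the brick sits in the hand.

```bash
python3 -m inch '-0.8 4 -1 0 0 0 0.2;-0.6 4 0 0 0 0 0.2;0 3.6 0 0 0 0 0.2;0 0 0 0 0 0 0.2;0 0 0 0 0 0 0.2;0 0 0 0 0 0 0.2;0 0 0 0 0 0 0.2'
python3 - <<'E'
from h import *
np.set_printoptions(precision=4,suppress=True)
KT,p,d=snap("wrist");np.savez("pics/w9.npz",p=p,d=d,T=KT[1])
W=cloud(KT,d)
s=(W[...,2]>.0325)&(W[...,2]<.05)&(abs(W[...,0]-.46)<.03)&(abs(W[...,1]+.014)<.013);P=W[s];print("ridge",len(P),P.mean(0),P.min(0),P.max(0))
S=r.observe();M=R.from_rotvec(S["tool_rot"]).as_matrix()
go(.473,.035,.0545,-177)
# brick in hand, tool frame
Q=(W-S["tcp_pos"])@M
m=(p.min(-1)>170)&(abs(Q[...,2]-.011)<.015)&(abs(Q[...,1])<.025)
q=Q[m];print("label in tool",len(q),rect(q[:,:2]),np.median(q[:,2]))
m=(abs(Q[...,2]-np.median(q[:,2]))<.004)&(abs(Q[...,1])<.016)&(Q[...,0]>-.02)&(Q[...,0]<.06);q=Q[m];print("top in tool x range",np.percentile(q[:,0],[1,99]))
E
```

```text
clock: 35.6
tcp_pos: [0.473, 0.0345, 0.1469]
tool_rot: [0.079, -3.14, 0.0]
ft_force: [0.0, 0.3, -0.6]
width: 0.0334
gripper_force: 50.0
ridge 187 [ 0.4545 -0.0146  0.0348] [ 0.4514 -0.0236  0.0326] [ 0.4578 -0.0065  0.0369]
t 35.65 tcp [0.473  0.0346 0.147 ] yaw -177.11 tilt 0.02 SHIFT cm [-0.01  0.05  9.25] wz -0.11
label in tool 5522 (array([ 0.0127, -0.0057]), 47.273094177246094, 38.22152328491211, 0.060181014239788055) 0.011987609478100694
top in tool x range [-0.0105  0.0395]
```

```bash
python3 -m inch '0.08 0.03 4 0 0 0 0.2;0 0 3 0 0 0 0.2;0 0 0.8 0 0 0 0.2;0 0 0 0 0 0 0.2;0 0 0 0 0 0 0.2;0 0 0 0 0 0 0.2'
python3 - <<'E'
from h import *
go(.4722,.0349,.0545,-177)
E
```

```text
clock: 36.25
tcp_pos: [0.4733, 0.0362, 0.0704]
tool_rot: [-0.082, 3.138, 0.001]
ft_force: [-0.9, -0.3, -1.2]
width: 0.0335
gripper_force: 50.0
t 36.25 tcp [0.4733 0.0362 0.0704] yaw -177.0 tilt 0.14 SHIFT cm [ 0.12 -0.13  1.59] wz -0.0
```

```bash
python3 -m inch '0 0 0 0 0 0 0.2;0 0 0 0 0 0 0.2;0 0 0 0 0 0 0.2' | sed -n 2p
python3 - <<'E'
from h import *
go(.4722,.0349,.0545,-177)
E
```

```text
tcp_pos: [0.4724, 0.0361, 0.0695]
t 36.55 tcp [0.4724 0.0361 0.0695] yaw -177.0 tilt 0.05 SHIFT cm [ 0.03 -0.11  1.5 ] wz -0.0
```

```bash
python3 -m inch '0 -0.1 0 0 0 0 0.2;0 0 0.2 0 0 0 0.2;0 0 0.2 0 0 0 0.2;0 0 0.2 0 0 0 0.2;0 0 0 0 0 0 0.2'; python3 -m inch '0 0 0.2 0 0 0 0.2;0 0 0.2 0 0 0 0.2;0 0 0 0 0 0 0.2'
python3 - <<'E'
from h import *
go(.4722,.0349,.0545,-177)
E
```

```text
clock: 37.05
tcp_pos: [0.472, 0.0348, 0.0626]
tool_rot: [0.082, -3.14, 0.001]
ft_force: [0.8, -0.5, -0.8]
width: 0.0333
gripper_force: 50.0
clock: 37.35
tcp_pos: [0.4721, 0.0349, 0.0588]
tool_rot: [0.082, -3.14, 0.0]
ft_force: [0.1, -0.1, -1.7]
width: 0.0333
gripper_force: 50.0
t 37.35 tcp [0.4721 0.0349 0.0588] yaw -177.01 tilt 0.03 SHIFT cm [-0.01  0.    0.43] wz -0.01
```

```bash
python3 -m inch '0 0 0.2 0 0 0 0.2;0 0 0.2 0 0 0 0.2;0 0 0.05 0 0 0 0.2;0 0 0 0 0 0 0.2'; python3 -m inch '0 0 0 0 0 0 0.5;0 0 0 0 0 0 0.5;0 0 0 0 0 0 0.5;0 0 -4 0 0 0 0.5;0 0 -4 0 0 0 0;0 0 -2 0 0 0 0;0 0 0 0 0 0 0;0 0 0 0 0 0 0'
python3 - <<'E'
from h import *
np.set_printoptions(precision=4,suppress=True)
KT,p,d=snap("wrist","w10.png");W=cloud(KT,d)
mods(KT,d,["module_untested"],.042)
s=(W[...,2]>.0325)&(W[...,2]<.05)&(abs(W[...,0]-.46)<.03)&(abs(W[...,1]+.014)<.013);P=W[s];print("ridge",len(P),P.mean(0),P.min(0),P.max(0))
go(.430,-.015,.0535,-177)
E
```

```text
clock: 37.75
tcp_pos: [0.4722, 0.0349, 0.0544]
tool_rot: [0.082, -3.14, 0.0]
ft_force: [0.7, 0.5, -0.3]
width: 0.0336
gripper_force: 50.0
clock: 38.55
tcp_pos: [0.4723, 0.035, 0.1548]
tool_rot: [-0.082, 3.139, 0.001]
ft_force: [-0.4, -0.1, -1.1]
width: 0.0173
gripper_force: 0.0
module_untested 0.63 [326. 232.] bricktop [0.4614 0.0343] 57.7 34.0 yaw 2.9 z 0.0413
ridge 178 [ 0.4545 -0.0145  0.0349] [ 0.4514 -0.023   0.0331] [ 0.4578 -0.0061  0.0366]
t 38.65 tcp [0.4717 0.0347 0.1537] yaw -177.02 tilt 0.08 SHIFT cm [ 4.41 -4.74 10.03] wz -0.02
```

View pics/w10.png

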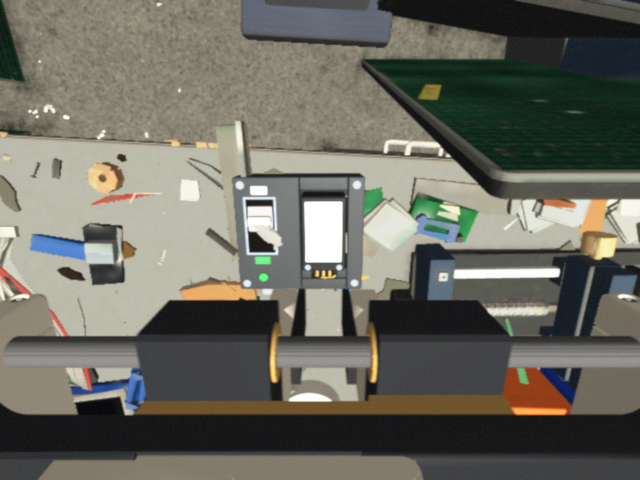

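The white module is seated in the pocket (323,235), top at z 0.041 as for the finished one. The ridge (262,215) is still at its white, off end, so now I'll switch it on.

```bash
python3 -m inch '4.2 -4.7 0 0 0 0 0;0 0 4 0 0 0 0;0 0 4 0 0 0 0;0 0 1.5 0 0 0 0;0 0 0.6 0 0 0 0;0 0 0 0 0 0 0;0 0 0 0 0 0 0;0 0 0 0 0 0 0'
python3 - <<'E'
from h import *
go(.4545,-.015,.0535,-177)
E
```

```text
clock: 39.45
tcp_pos: [0.4404, -0.0042, 0.0539]
tool_rot: [0.082, -3.14, 0.0]
ft_force: [-3.5, -0.8, -1.1]
width: 0.0005
gripper_force: 1.3
t 39.45 tcp [ 0.4404 -0.0042  0.0539] yaw -177.02 tilt 0.05 SHIFT cm [-1.35 -1.15  0.04] wz -0.02
```

```bash
python3 -m inch '0.6 0 0 0 0 0 0;0 -1.1 0 0 0 0 0;0 0 0 0 0 0 0;-0.6 0 0 0 0 0 0;-0.4 0 0 0 0 0 0;-0.3 0 0 0 0 0 0;-0.3 0 0 0 0 0 0;-0.3 0 0 0 0 0 0'; python3 -m inch '-0.1 0 0 0 0 0 0;0 0 0 0 0 0 0;0 0 0 0 0 0 0'; python3 -m inch '0.6 0 0 0 0 0 0;0 0 -4 0 0 0 0;0 0 -4 0 0 0 0;0 0 -4 0 0 0 0;0 0 0 0 0 0 0;0 0 0 0 0 0 0;0 0 0 0 0 0 0' >/dev/null
python3 - <<'E'
from h import *
np.set_printoptions(precision=4,suppress=True)
KT,p,d=snap("wrist");W=cloud(KT,d)
mods(KT,d,["module_untested"],.042)
s=(W[...,2]>.0325)&(W[...,2]<.05)&(abs(W[...,0]-.46)<.03)&(abs(W[...,1]+.014)<.013);P=W[s];print("ridge",len(P),P.mean(0),P.min(0),P.max(0))
KT,p,d=snap("top","t2.png");cv2.imwrite("pics/t2c.png",cv2.resize(p[140:330,130:450,::-1],None,fx=2.4,fy=2.4,interpolation=cv2.INTER_CUBIC))
go(.43,-.015,.2)
E
```

```text
clock: 40.25
tcp_pos: [0.4533, -0.0146, 0.0531]
tool_rot: [0.081, -3.138, 0.001]
ft_force: [-11.7, 5.9, 8.8]
width: 0.0007
gripper_force: 6.5
clock: 40.55
tcp_pos: [0.4533, -0.0145, 0.0531]
tool_rot: [0.081, -3.136, 0.001]
ft_force: [-9.5, 4.5, 8.8]
width: 0.0002
gripper_force: 5.6
module_untested 0.81 [384. 256.] bricktop [0.4614 0.0343] 58.0 34.3 yaw 3.3 z 0.0414
ridge 153 [ 0.4665 -0.0142  0.0349] [ 0.4635 -0.0227  0.0325] [ 0.47   -0.0058  0.0368]
t 41.4 tcp [ 0.449  -0.0148  0.1725] yaw -177.01 tilt 0.13 SHIFT cm [ 1.9   0.08 -2.75] wz None
```

View pics/t2c.png

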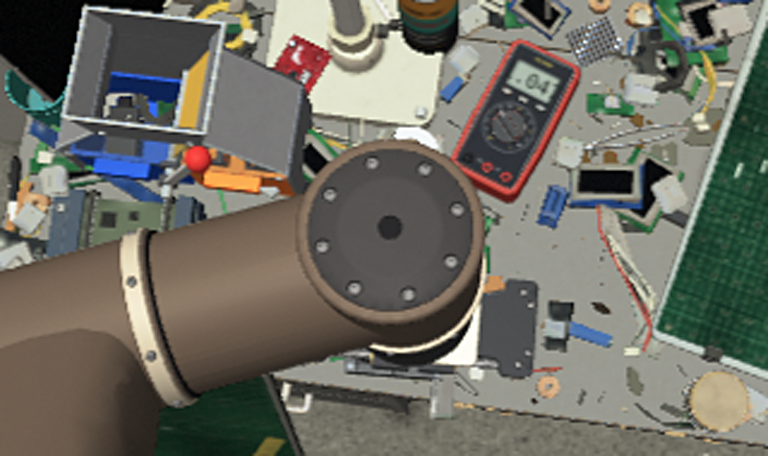

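The switch ridge moved 12 mm to the on end and the white module is still seated. The crop shows no loose modules left, the tin in place (718,400) and the lever on -y (197,158). Handing in.

```bash
python3 -c "
from bench import r
print(r.sign_off())"
```

```text
the job is handed in; nothing more can be done
None
```

The changeover is finished and handed in (no verdict came back): the untested module is seated with the switch on, three orange modules are in the orange box and one blue is in the blue box, and I didn't touch anything else on the bench.

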